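Slide the tall spice mill clear of the switch and turn the coffee warmer off

ROBOT

A 6-joint arm with a two-finger parallel gripper is mounted at the origin on the work surface. World frame = base frame: x ahead of the robot, y to its left, z up, the work surface at z = 0. Lengths are in m, angles in degrees, forces in N, time in s.
With the tool pointing down it reaches from about 0.325 to 0.9 m from the base axis. Payload 6.1 kg.
Tool frame: the origin (TCP) lies on the centre line of the jaws, within the pads' length; the fingertips stand 19 mm ahead of it and the grasp point (between the pads) is the TCP (finger_overhang is the distance from the TCP to the fingertips, in m); z points along the fingers, y is the direction in which the jaws open and shut (so a half turn about z gives the same grasp; the last joint's range is limited). The gripper opens to 87 mm and grips with 3 to 60 N. Pads are 19 mm wide; open, the fingers measure 117 mm over their backs; the gripper's body (75 mm by 190 mm) begins 51 mm behind the grasp point.
Start: joints at [69.838, 12.628, 87.462, -0, 79.91, -7.225], TCP at [0.14, 0.609, 0.22] pointing down, gripper open.
Joint ranges: [-170.65, 170.65], [-52.31, 119.04], [5.05, 147.46], [-71.25, 251.25], [11.57, 151.72], [-153.62, 153.62]. Speed limits (degrees/s): [147.25, 147.25, 172.46, 180, 180, 180].

INTERFACE

Orientations are given as a 3x3 rotation matrix whose columns are the frame's x, y, z axes.
In Python, from rig import read_state, grab_frame, sign_off, boxes_of, finger_overhang gives the robot as it stands.
- The arm moves only by the tool jog_arm, never from a script. Its argument "increments" is a list that holds one entry, the list of rows, each a list of 5 numbers: the closure, from 0 (fully open) to 1 (shut), then the shift along the tool's x, y, z in mm, then the turn about the tool's z in degrees. A call has 1 to 20 rows; each row is the pose to reach, as a shift and turn from the pose measured when the call began, along the tool's axes at that moment; what a row does not reach only later rows make up. A row lasts 1/10 s, in which the tool goes at most 50 mm and 8.59 degrees, less where a joint would pass 70% of its speed; a pose out of reach is approached as far as the arm can. A call with a gripper value outside its range is refused whole. The fingers move at their own pace and stop on an object; "grip_force" is the grip in N (left out, the last holds). Time passes only in rows, so rows that repeat a pose let the fingers close. It gives the time, the measured TCP pose, the force and the opening at its end, in the units of the state.
- read_state(): the state, without advancing time (a new reading comes with each control period).
- grab_frame(name): name is "scene" or "top" or "wrist"; returns a dict with "color" (384x512x3 uint8, red, green, blue), "camera_matrix" (3x3 intrinsics, pixels), "R" (3x3) and "t" (3): a world point X has camera coordinates R X + t. Camera axes: x right, y down, z forward; pixel columns grow to the right and rows downward; lengths in m; the calibration is good to about 2 mm. A picture is of the moment at which its call begins. There is no depth.
- sign_off(): hands the job in, once; it reports no verdict.
Trained networks look in a picture, given as the dict that the camera call returned (one of the last four; its "shot" number tells which), for a name from the list of things; names that differ only in an ending like _2 or _b are one class to them, and where a whole thing is asked for, a point or a joint stands for the part that bears it (a point fixed in the world has none). Each returns a list of dicts, best first, with "conf" (0 to 1); they miss things now and then, are a little off and sometimes report something else, mostly with a low value. They report only what shows in the picture. A call takes as long as a camera call.
- boxes_of(picture, thing): "location" ([x, y, z] in m, in the coordinates of the camera as it stood for that picture, good to about 4 mm: the middle of the surface that is visible of it).
The state is a dict: "clock": time; "joint_pos": joint angles; "qvel": joint speeds; "effort": joint torques, N m; "eef_pos": TCP position; "tcp_rot": TCP orientation; "ft_force": force on the tool from outside, world axes, zero at the start; "torque": the same for the moment, N m; "finger_gap": finger opening in m.
Only numpy, scipy, OpenCV 4.12 (cv2) and the standard library are available. Lean on these libraries where they do the work, as an engineer would, in place of code of your own. Each camera call takes 0.05 s, during which the arm holds its last target.

TASK

The carafe is empty but the warmer is still on, and the tall wooden spice mill has been left in front of its switch. With the fingertips or the outside of the fingers, push the mill low on its body so that it slides upright, without tipping it, lifting it or taking it between the fingers, until it stands wholly inside the gap between the coffee warmer and the cup organiser, behind the front edges of both. Then push the warmer's toggle switch fully over to its right-hand side (off), leaving everything else on the counter as it is.

Things in the scene. Friction and masses are not known exactly. Their poses are not given: they have to be found in the camera images.
- mill: Tall slim spice mill of dark turned wood, steel knob on top, loose, 0.3 to 0.6 kg, 255 mm high. Straight round foot 64 mm across up to 40 mm height, waist 40 mm across at 85 mm, head 52 mm at 195 mm. Friction on the counter 0.36 to 0.54: pushed below about 45 mm height it slides, higher it may tip. Origin: centre of its underside, z up. Starts in front of the warmer's switch, on the robot's side.
- warmer: White electric coffee warmer, fixed, left or right of the organiser: 250 mm deep (x), 190 mm wide (y). Origin: centre of its underside; x runs from its front (facing the robot) to its back, y to the left as the robot sees it. Front edge at x = -125 mm. Its front deck, 42 mm high, ends at x = -63 mm; behind it the body is 60 mm high, its hot plate (centre x = 15 mm) 66 mm.
- toggle (a joint): Angle of the warmer's steel toggle switch. 0: on, leaning 0.4 rad to the left (warmer's +y), as at the start; 0.8 rad: off, leaning 0.4 rad to the right (-y). A spring snaps it to the nearer side; tipping it over takes about 1 N at its tip. Its pivot is in the middle of the front deck: x = -97, y = 0, z = 44 mm in the warmer's frame.
- toggle_tip (a point): Point on the toggle lever 2 mm below its rounded end and 32 mm from its pivot; the lever is 34 mm long, 7 mm thick at the foot and 11 mm at the end.
- organiser: Blue plastic cup organiser with a shut, see-through hinged cover, fixed: 250 mm deep (x), 200 mm wide (y), 130 mm high; a tab stands 12 mm out in the middle of its front. Origin: centre of its underside; x from its front (facing the robot) to its back, y to its left. Front edge at x = -125 mm. The gap between it and the warmer is about 120 to 180 mm wide and empty.
- carafe: Empty glass carafe with a black handle towards the back, standing loose on the warmer's hot plate: 126 mm in diameter, 140 mm high. Origin at the centre of its underside. Not to be disturbed.
- plate_low: Lower of two stacked grey-green melamine date plates, 130 mm in diameter, standing in front of the organiser (robot's side). Origin at the centre of its underside. Not to be disturbed.
- plate_top: Upper date plate, the same, stacked on the lower one; the pair is 27 mm high. Not to be disturbed.
- shaker: Short glass sugar shaker with a steel cap, 52 mm in diameter, 122 mm high, standing between the plates and the organiser. Origin at the centre of its underside. Not to be disturbed.
- jug: Steel milk jug with a handle, 80 mm in diameter, 100 mm high, on the left of the counter. Origin at the centre of its underside. Not to be disturbed.
- paddle: Wooden serving paddle lying flat on the right of the counter, 385 mm long, 120 mm wide, 14 mm thick. Origin in its underside, its handle along its -x axis. Not to be disturbed.
- cover_tab (a point): The tab in the middle of the front edge of the organiser's flip-up cover, 102 mm above the counter while the cover is shut. Not to be disturbed.

How it is judged:
By the outcome, as a careful person would: the job done as asked, in the order asked, and still so for the second after the job is handed in, with the robot touching nothing.
It also fails if it takes over 72 s, if anything falls off the work surface, if the arm or the gripper's body presses on something with over 40 N, if the wrist force passes 120 N, or if a joint passes its speed limit or range.

## Working session

There is one attempt and no reset: what is moved stays moved. The work goes in short steps, Python scripts to look and compute and a tool call to move; the robot and the scene stay as the last step left them, time stands still between calls to the robot, and variables do not carry over. Pictures are saved under pics/ and viewed, and the job is handed in when it is done.

Besides the shell and the picture viewer there is one more tool, called after "Call:" as a command line: name --argument value ..., lists and objects as JSON in quotes. jog_arm: Moves the arm, as the interface text tells. Its arguments: {"type":"object","properties":{"increments":{"type":"array","items":{"type":"array","items":{"type":"array","items":{"type":"number"}}}},"grip_force":{"type":"number"}},"required":["increments"]}

```bash
mkdir -p pics; ls; python3 - <<'E'
from rig import *
import cv2,numpy as np
s=read_state();print(s)
for n in ("scene","top"):
    f=grab_frame(n);cv2.imwrite(f"pics/{n}0.png",f["color"][:,:,::-1])
    R=np.array(f["R"]);t=np.array(f["t"]);print(n,"cam",-R.T@t)
    for th in ["mill","warmer","toggle","toggle_tip","organiser","carafe","plate_top","shaker","jug","paddle","cover_tab"]:
        b=boxes_of(f,th)
        for d in b[:2]: print(th,round(d["conf"],2),np.round(R.T@(np.array(d["location"])-t),3), [k for k in d])
E
```

```text
pics
{'clock': 0.0, 'joint_pos': array([ 6.98364977e+01,  1.26747864e+01,  8.75261107e+01,  2.65386385e-04,
        7.99081532e+01, -7.22347155e+00]), 'qvel': array([ 0.05850094, -0.08376358, -0.03239765, -0.05892622,  0.03370108,
        0.03527831]), 'effort': array([ 7.93638046e-04, -4.94603741e+01, -3.87382150e+01,  7.00921495e-02,
        5.68151590e-02, -1.36574326e-04]), 'eef_pos': array([0.13972907, 0.60854904, 0.21893897]), 'tcp_rot': array([[-9.74604715e-01,  2.23931268e-01, -6.60343490e-04],
       [ 2.23932109e-01,  9.74603111e-01, -1.78506566e-03],
       [ 2.43840802e-04, -1.88760552e-03, -9.99998189e-01]]), 'ft_force': array([-0.02161487, -0.55075328, -0.87323805]), 'torque': array([-0.00749212, -0.01988062,  0.00879477]), 'finger_gap': 0.08701833172315772}
scene cam [ 0.96915882 -0.60890256  0.96537528]
mill 0.6 [ 0.57  -0.086  0.129] ['location', 'conf']
warmer 0.59 [ 0.773 -0.159  0.06 ] ['location', 'conf']
organiser 0.6 [0.76  0.172 0.129] ['location', 'conf']
carafe 0.95 [ 0.775 -0.133  0.18 ] ['location', 'conf']
plate_top 0.7 [0.468 0.239 0.023] ['location', 'conf']
shaker 0.7 [0.58  0.19  0.083] ['location', 'conf']
jug 0.55 [0.359 0.433 0.057] ['location', 'conf']
paddle 0.91 [ 0.424 -0.464  0.012] ['location', 'conf']
cover_tab 0.95 [0.757 0.205 0.124] ['location', 'conf']
top cam [ 0.25642851 -0.02280756  1.55628178]
mill 0.78 [ 0.547 -0.071  0.181] ['location', 'conf']
organiser 0.66 [0.731 0.222 0.127] ['location', 'conf']
carafe 0.74 [ 0.754 -0.105  0.193] ['location', 'conf']
plate_top 0.67 [0.475 0.244 0.027] ['location', 'conf']
shaker 0.69 [ 0.549 -0.069  0.177] ['location', 'conf']
shaker 0.56 [0.575 0.202 0.105] ['location', 'conf']
jug 0.76 [0.353 0.47  0.045] ['location', 'conf']
cover_tab 0.76 [0.744 0.23  0.13 ] ['location', 'conf']
```

View pics/scene0.png

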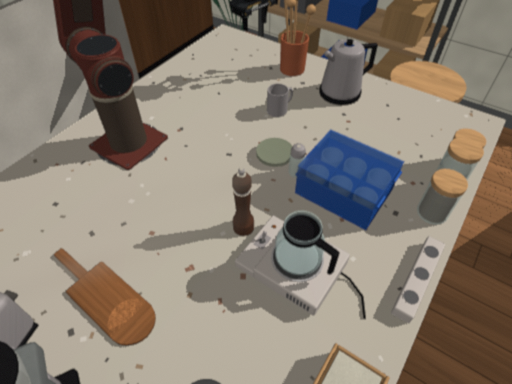

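View pics/top0.png

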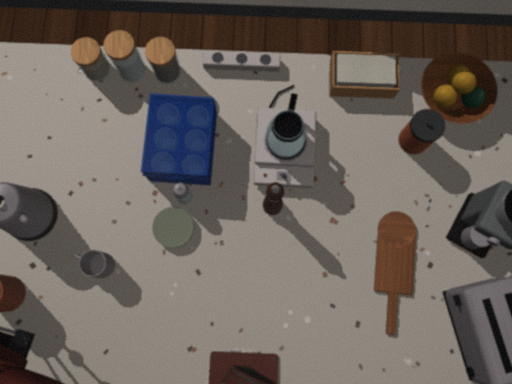

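The scene view shows the mill at about (242,205) in front of the warmer (295,260), with the organiser at (350,175). In the top view they are at (274,200), (285,148) and (180,138). I'll enlarge crops to get the corners.

```bash
cat > h.py <<'E'
import numpy as np,cv2
from rig import *
def ray(f,u,v,z):
    K=np.array(f["camera_matrix"]);R=np.array(f["R"]);t=np.array(f["t"])
    c=-R.T@t; d=R.T@np.linalg.inv(K)@np.array([u,v,1.]); return c+d*(z-c[2])/d[2]
def proj(f,X):
    K=np.array(f["camera_matrix"]);p=K@(np.array(f["R"])@np.array(X,float)+np.array(f["t"]));return p[:2]/p[2]
def crop(f,u0,v0,u1,v1,s,name,pts=[]):
    im=f["color"][:,:,::-1][v0:v1,u0:u1]
    im=cv2.resize(im,None,fx=s,fy=s,interpolation=cv2.INTER_CUBIC)
    for X in pts:
        p=(proj(f,X)+.5-[u0,v0])*s; cv2.circle(im,tuple(int(a) for a in p),3,(0,0,255),1)
    cv2.imwrite(name,im)
E
python3 - <<'E'
from h import *
f=grab_frame("top");crop(f,130,80,330,230,4,"pics/tc.png")
f=grab_frame("scene");crop(f,220,125,410,315,3,"pics/sc.png")
E
```

```text
(no output)
```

View pics/tc.png

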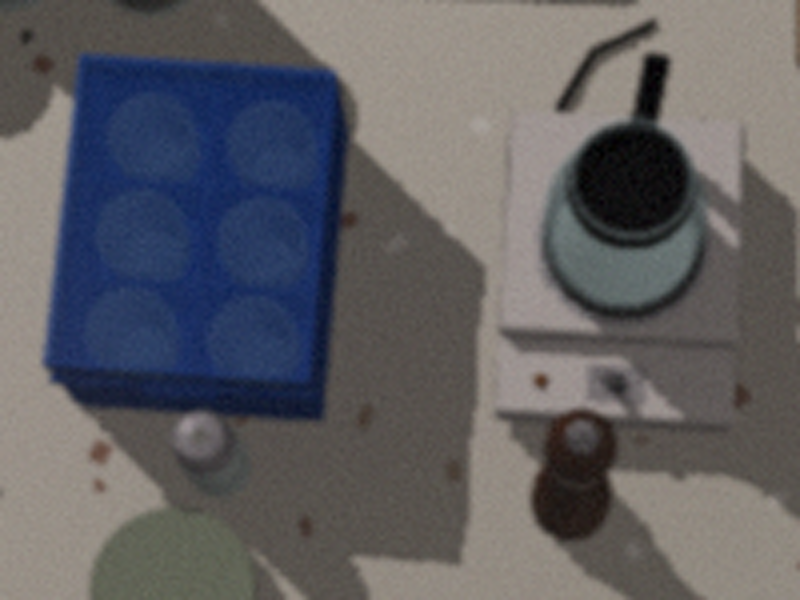

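View pics/sc.png

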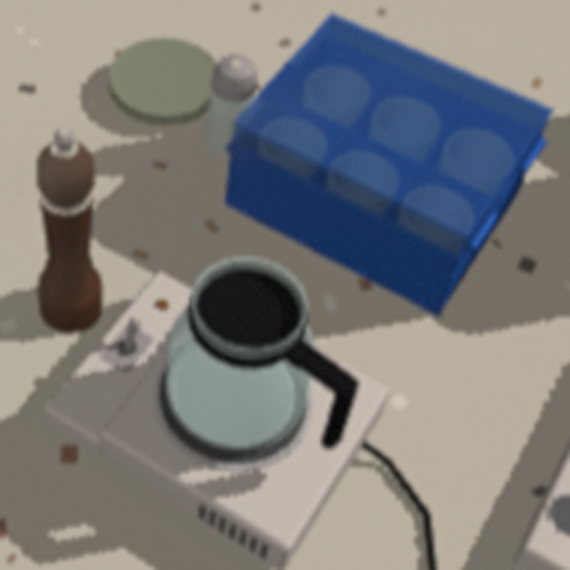

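```bash
python3 - <<'E'
from h import *
f=grab_frame("top");g=grab_frame("scene")
T=lambda u,v,z:ray(f,u/4+130-.4,v/4+80-.4,z)
S=lambda u,v,z:ray(g,u/3+220-.35,v/3+125-.35,z)
r=lambda a:np.round(a,3)
print("W top FL,FR,BL,BR",r(T(497,412,.042)),r(T(728,425,.042)),r(T(512,112,.06)),r(T(742,122,.06)))
print("W scene FL FR BL BR",r(S(160,273,.042)),r(S(47,407,.042)),r(S(385,392,.06)),r(S(285,545,.06)))
print("O top BL BR FR FL ",r(T(80,55,.13)),r(T(335,70,.13)),r(T(305,382,.13)),r(T(47,367,.13)),'FRbot',r(T(322,418,0)))
print("O scene FR-low FRtop BRlow",r(S(228,203,0)),r(S(233,130,.13)),r(S(437,313,0)), 'BL top',r(S(333,15,.13)))
print("mill foot top L R bottom", r(T(531,500,.03)),r(T(610,500,.03)),r(T(571,540,0)), 'knob',r(T(583,432,.25)))
print("mill scene: L R foot",r(S(38,312,.015)),r(S(102,312,.015)),r(S(70,332,0)),'knob',r(S(65,138,.25)))
print("toggle",r(T(620,385,.07)),r(S(130,328,.075)))
print("shaker",r(T(200,432,.122)),r(S(236,70,.12)))
print("plate",r(T(172,588,.027)),r(S(163,75,.027)))
E
```

```text
W top FL,FR,BL,BR [ 0.624 -0.008  0.042] [ 0.621 -0.191  0.042] [ 0.869 -0.011  0.06 ] [ 0.868 -0.197  0.06 ]
W scene FL FR BL BR [ 0.628 -0.014  0.042] [ 0.624 -0.197  0.042] [ 0.869 -0.024  0.06 ] [ 0.865 -0.199  0.06 ]
O top BL BR FR FL  [0.874 0.325 0.13 ] [0.869 0.127 0.13 ] [0.62  0.135 0.13 ] [0.624 0.329 0.13 ] FRbot [0.623 0.134 0.   ]
O scene FR-low FRtop BRlow [ 0.622  0.133 -0.   ] [0.626 0.117 0.13 ] [0.866 0.127 0.   ] BL top [0.629 0.324 0.13 ]
mill foot top L R bottom [ 0.556 -0.038  0.03 ] [ 0.559 -0.1    0.03 ] [ 0.531 -0.071  0.   ] knob [ 0.562 -0.069  0.25 ]
mill scene: L R foot [ 0.544 -0.104  0.015] [ 0.596 -0.069  0.015] [ 0.578 -0.098  0.   ] knob [ 0.563 -0.074  0.25 ]
toggle [ 0.643 -0.104  0.07 ] [ 0.651 -0.103  0.075]
shaker [0.58  0.212 0.122] [0.581 0.202 0.12 ]
plate [0.475 0.241 0.027] [0.473 0.237 0.027]
```

```bash
python3 - <<'E'
from h import *
f=grab_frame("wrist");crop(f,0,0,512,384,1.5,"pics/w0.png")
s=read_state();R=s["tcp_rot"];p=s["eef_pos"]
c=-np.array(f["R"]).T@np.array(f["t"]);print("cam in tool",R.T@(c-p), "view dir tool",R.T@np.array(f["R"])[2])
E
```

```text
cam in tool [ 0.08256863  0.00184758 -0.16481391] view dir tool [-0.29970389  0.00097683  0.95403177]
```

View pics/w0.png

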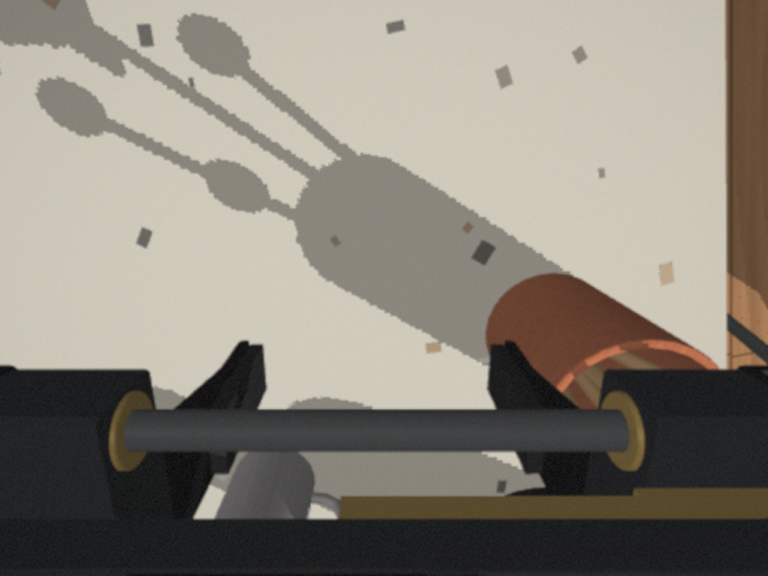

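Call:
jog_arm --increments '[[[0, -398, -482, 0, -13], [0, -398, -482, 0, -13], [0, -398, -482, 0, -13], [0, -398, -482, 0, -13], [0, -398, -482, 0, -13], [0, -398, -482, 0, -13], [0, -398, -482, 0, -13], [0, -398, -482, 0, -13], [0, -398, -482, 0, -13], [0, -398, -482, 0, -13], [0, -398, -482, 0, -13], [0, -398, -482, 0, -13], [0, -398, -482, 0, -13], [0, -398, -482, 0, -13], [0, -398, -482, 0, -13], [0, -398, -482, 0, -13]]]'

```text
clock: 3.05
eef_pos: [0.4195, 0.0511, 0.22]
tcp_rot: [[-1.0, -0.002, -0.0], [-0.002, 1.0, 0.0], [0.0, 0.0, -1.0]]
ft_force: [-0.4, 1.0, 0.2]
finger_gap: 0.0869
```

```bash
python3 - <<'E'
from h import *
s=read_state();print(s["eef_pos"],s["tcp_rot"],s["joint_pos"])
f=grab_frame("scene");p=s["eef_pos"];R=s["tcp_rot"]
pts=[p+R@np.array([x,y,-.051]) for x in (-.0375,.0375) for y in (-.095,.095)]+[p+[0,0,-.019],p]
crop(f,60,20,360,245,2.6,"pics/s1.png",pts)
f=grab_frame("top");crop(f,0,0,512,384,1.5,"pics/t1.png",pts)
E
```

```text
[0.4194639  0.05113979 0.21996573] [[-9.99997936e-01 -2.00844663e-03 -3.05543965e-04]
 [-2.00858284e-03  9.99997883e-01  4.46122350e-04]
 [ 3.04647306e-04  4.46735140e-04 -9.99999854e-01]] [-3.78893313e+00 -1.64595607e+01  1.15811613e+02  2.46748432e-02
  8.06671059e+01 -9.39080182e+01]
```

View pics/s1.png

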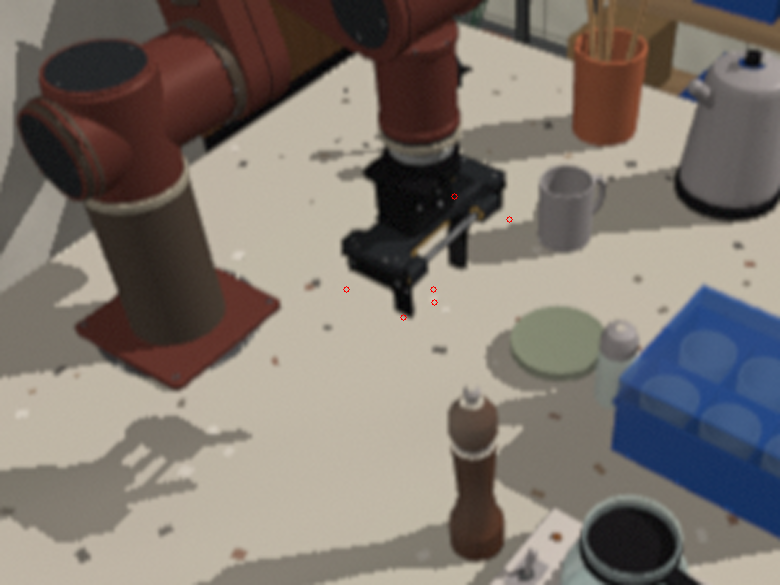

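View pics/t1.png

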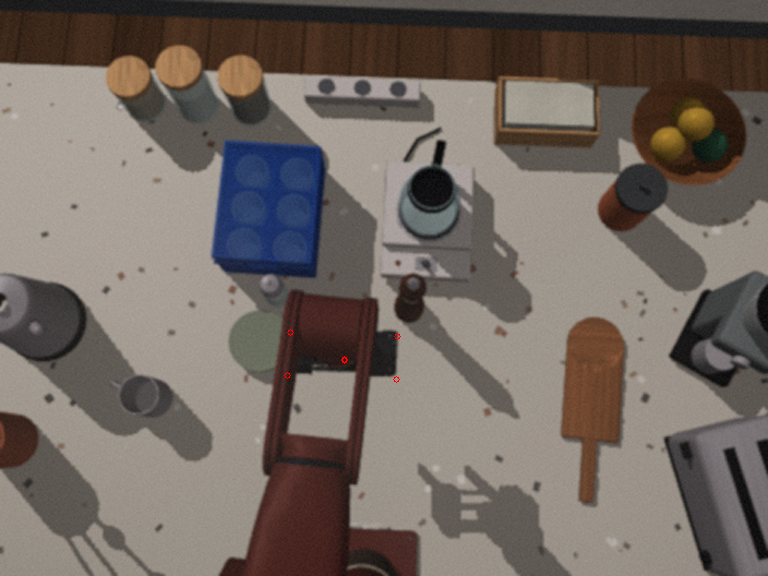

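```bash
python3 - <<'E'
from h import *
s=read_state()
f=grab_frame("scene");p=s["eef_pos"];R=s["tcp_rot"]
u0,v0,sc=180,60,6
im=cv2.resize(f["color"][:,:,::-1][v0:v0+95,u0:u0+95],None,fx=sc,fy=sc,interpolation=cv2.INTER_CUBIC)
im=cv2.convertScaleAbs(im,alpha=1.5,beta=25)
def P(q):return tuple(int(a) for a in (proj(f,p+R@np.array(q))+.5-[u0,v0])*sc)
for z,c in ((-.051,(0,0,255)),):
    q=[(-.0375,-.095,z),(.0375,-.095,z),(.0375,.095,z),(-.0375,.095,z)]
    for i in range(4): cv2.line(im,P(q[i]),P(q[(i+1)%4]),c,1)
for sy in(-1,1):
    q=[(-.0095,sy*.0435,.019),(.0095,sy*.0435,.019),(.0095,sy*.0585,.019),(-.0095,sy*.0585,.019)]
    for i in range(4): cv2.line(im,P(q[i]),P(q[(i+1)%4]),(0,255,0),1)
cv2.imwrite("pics/g1.png",im)
E
```

```text
(no output)
```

View pics/g1.png

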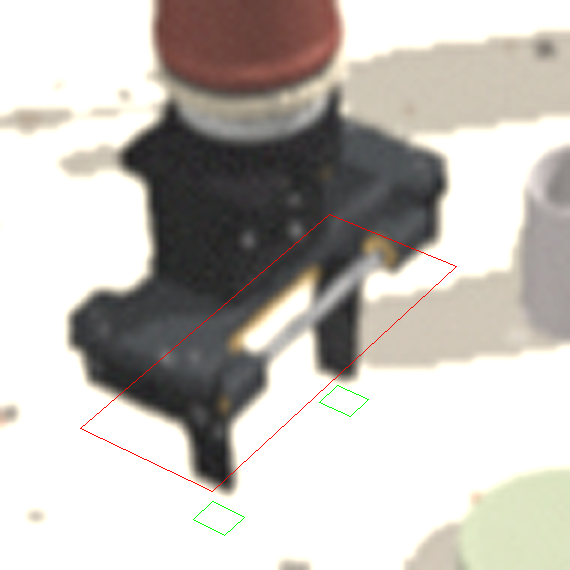

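Call:
jog_arm --increments '[[[0, -30, -330, 0, 0], [0, -30, -330, 0, 0], [0, -30, -330, 0, 0], [0, -30, -330, 0, 0], [0, -30, -330, 0, 0], [0, -30, -330, 0, -10], [0, -30, -330, 0, -40], [0, -30, -330, 0, -40], [0, -30, -330, 0, -40], [0, -30, -330, 0, -40], [0, -30, -330, 0, -40], [0, -30, -330, 0, -40]]]'

```text
clock: 4.4
eef_pos: [0.4891, -0.2093, 0.2138]
tcp_rot: [[-0.814, -0.579, -0.032], [-0.577, 0.814, -0.063], [0.062, -0.033, -0.998]]
ft_force: [-0.8, 0.5, -0.3]
finger_gap: 0.0869
```

```bash
cat > gv.py <<'E'
from h import *
import sys
s=read_state();print(s["joint_pos"],finger_overhang)
f=grab_frame("scene");p=s["eef_pos"];R=s["tcp_rot"]
c=proj(f,p+np.array([0,0,.05]));u0,v0,sc=int(c[0])-50,int(c[1])-55,6
u0=max(u0,0);v0=max(v0,0)
im=cv2.resize(f["color"][:,:,::-1][v0:v0+98,u0:u0+110],None,fx=sc,fy=sc,interpolation=cv2.INTER_CUBIC)
im=cv2.convertScaleAbs(im,alpha=1.5,beta=25)
def P(q):return tuple(int(a) for a in (proj(f,p+R@np.array(q))+.5-[u0,v0])*sc)
q=[(-.0375,-.095,-.051),(.0375,-.095,-.051),(.0375,.095,-.051),(-.0375,.095,-.051)]
for i in range(4): cv2.line(im,P(q[i]),P(q[(i+1)%4]),(0,0,255),1)
g=s["finger_gap"]/2
for sy in(-1,1):
    q=[(-.0095,sy*g,.019),(.0095,sy*g,.019),(.0095,sy*(g+.015),.019),(-.0095,sy*(g+.015),.019)]
    for i in range(4): cv2.line(im,P(q[i]),P(q[(i+1)%4]),(0,255,0),1)
cv2.imwrite(sys.argv[1],im)
E
python3 gv.py pics/g2.png
```

```text
[ -29.03160154    0.44221942  101.49488096   -4.12209249   77.92208106
 -153.55152165] 0.019
```

View pics/g2.png

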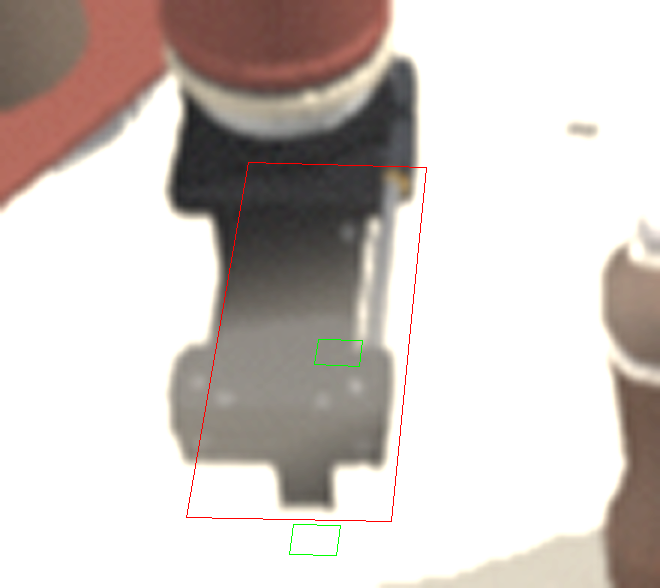

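Call:
jog_arm --increments '[[[0, 0, 0, 0, 30], [0, 0, 0, 0, 30], [0, 0, 0, 0, 30], [0, 0, 0, 0, 30], [0, 0, 0, 0, 30]]]'

```text
clock: 4.95
eef_pos: [0.489, -0.2099, 0.2143]
tcp_rot: [[-0.995, -0.092, -0.031], [-0.09, 0.994, -0.062], [0.036, -0.059, -0.998]]
ft_force: [-0.6, -1.2, 0.5]
finger_gap: 0.087
```

```bash
python3 - <<'E'
from h import *
s=read_state();print(s)
E
```

```text
{'clock': 4.95, 'joint_pos': array([ -29.1334856 ,    0.40853179,  101.47667799,   -4.06362614,
         77.93654416, -123.5209959 ]), 'qvel': array([ 0.14396453,  0.09148347,  0.02716175,  0.02721726, -0.13080985,
       -4.58666252]), 'effort': array([ 9.46613238e-02, -3.87616789e+01, -3.84014046e+01, -4.14169114e-01,
        3.71084420e-02,  8.18744190e-01]), 'eef_pos': array([ 0.48900176, -0.20994913,  0.21428326]), 'tcp_rot': array([[-0.99528223, -0.09207734, -0.03057841],
       [-0.09004373,  0.99398777, -0.06229317],
       [ 0.03613035, -0.05924589, -0.99758936]]), 'ft_force': array([-0.6165098 , -1.24625911,  0.46074346]), 'torque': array([ 0.01865044,  0.02023818, -0.00292735]), 'finger_gap': 0.08700574350974208}
```

```bash
cat > kin.py <<'E'
import numpy as np, json
from scipy.spatial.transform import Rotation as Ro
from scipy.optimize import least_squares
D=np.deg2rad
def fk(q,P):
    h,a1,L2,e,L3,lat,d6=P[:7]
    q=D(np.array(q,float))
    Rz=lambda a:Ro.from_euler('z',a).as_matrix();Ry=lambda a:Ro.from_euler('y',a).as_matrix()
    R1=Rz(q[0]);R2=R1@Ry(q[1]);R3=R2@Ry(q[2]);R4=R3@Rz(q[3]);R5=R4@Ry(q[4]);R6=R5@Rz(q[5]+np.pi/2)
    p=R1@np.array([a1,lat,h])+R2@np.array([0,0,L2])+R3@np.array([e,0,L3])+R5@np.array([0,0,d6])
    return p,R6
E
python3 - <<'E'
from kin import *
data=[([69.838,12.67,87.52,0,79.91,-7.224],[.1397,.6085,.2189]),([-3.789,-16.46,115.81,.025,80.667,-93.91],[.41946,.05114,.21997]),
([-29.03,.442,101.495,-4.122,77.922,-153.55],[.4891,-.2093,.2138]),([-29.1335,.4085,101.477,-4.0636,77.9365,-123.521],[.489,-.20995,.21428])]
f=lambda P:np.concatenate([fk(q,P)[0]-p for q,p in data]+[ (np.array(P)-x0)*1e-3])
x0=np.array([.3,0,.4,0,.4,.08,.25])
s=least_squares(f,x0);print(s.x,[np.round(fk(q,s.x)[0]-p,4) for q,p in data]);print(fk(data[3][0],s.x)[1])
E
```

```text
[0.30933569 0.00121634 0.41137407 0.05077537 0.54611553 0.07859676
 0.3451166 ] [array([-0.    , -0.    ,  0.0001]), array([-0.    , -0.    , -0.0001]), array([ 0., -0.,  0.]), array([-0.,  0., -0.])]
[[-0.99528213 -0.09207733 -0.03058195]
 [-0.0900436   0.99398794 -0.06229067]
 [ 0.03613365 -0.05924308 -0.9975894 ]]
```

Call:
jog_arm --increments '[[[0, 22, 618, -276, 0], [0, 22, 618, -276, 0], [0, 22, 618, -276, 0], [0, 22, 618, -276, 0], [0, 22, 618, -276, 0], [0, 22, 618, -276, 0], [0, 22, 618, -276, 0], [0, 22, 618, -276, 0], [0, 22, 618, -276, 0], [0, 22, 618, -276, 0], [0, 22, 618, -276, 0], [0, 22, 618, -276, 0], [0, 22, 618, -276, 0], [0, 22, 618, -276, 0], [0, 22, 618, -276, 0], [0, 22, 618, -276, 0]]]'

```text
clock: 6.55
eef_pos: [0.4188, 0.4194, 0.4535]
tcp_rot: [[-0.995, -0.094, -0.031], [-0.092, 0.994, -0.063], [0.036, -0.06, -0.998]]
ft_force: [0.7, -0.6, 0.1]
finger_gap: 0.087
```

```bash
python3 - <<'E'
from h import *
s=read_state();print(list(np.round(s["joint_pos"],3)),s["eef_pos"])
E
```

```text
[np.float64(38.435), np.float64(9.27), np.float64(66.857), np.float64(-1.817), np.float64(107.487), np.float64(-57.389)] [0.41883356 0.41940424 0.45345768]
```

Call:
jog_arm --increments '[[[0, 0, 0, -350, 0], [0, 0, 0, -350, 0], [0, 0, 0, -350, 0], [0, 0, 0, -350, 0], [0, 0, 0, -350, 0], [0, 0, 0, -350, 0], [0, 0, 0, -350, 0]]]'

```text
clock: 7.25
eef_pos: [0.4092, 0.4151, 0.7137]
tcp_rot: [[-0.995, -0.092, -0.028], [-0.09, 0.994, -0.058], [0.033, -0.055, -0.998]]
ft_force: [1.5, 1.1, -2.0]
finger_gap: 0.0873
```

```bash
cat > st.py <<'E'
from h import *
from scipy.spatial.transform import Rotation
s=read_state();print([float(x) for x in np.round(s["joint_pos"],3)],np.round(s["eef_pos"],4)); R=s["tcp_rot"];print(np.round(R,3).tolist())
z=R[:,2];print("tilt",np.degrees(np.arccos(-z[2])),"az",np.degrees(np.arctan2(z[1],z[0])),"f",np.round(s["ft_force"],1),s["clock"])
E
python3 st.py
```

```text
[38.609, 32.383, 5.592, -2.794, 145.322, -58.888] [0.4092 0.4151 0.7137]
[[-0.995, -0.092, -0.028], [-0.09, 0.994, -0.058], [0.033, -0.055, -0.998]]
tilt 3.688093814069648 az -115.85235004777407 f [ 1.5  1.1 -2. ] 7.25
```

Call:
jog_arm --increments '[[[0, 0, 0, -200, 0], [0, 0, 0, -200, 0], [0, 0, 0, -200, 0], [0, 0, 0, -200, 0], [0, 0, 0, -200, 0], [0, 0, 0, -200, 0]]]'

```text
clock: 7.85
eef_pos: [0.3591, 0.3678, 0.7703]
tcp_rot: [[-0.996, -0.092, -0.01], [-0.091, 0.995, -0.04], [0.014, -0.039, -0.999]]
ft_force: [0.0, -0.5, 0.3]
finger_gap: 0.0872
```

```bash
python3 st.py
```

```text
[37.896, 26.895, 5.064, -2.947, 149.885, -59.894] [0.3591 0.3678 0.7703]
[[-0.996, -0.092, -0.01], [-0.091, 0.995, -0.04], [0.014, -0.039, -0.999]]
tilt 2.3893536389899546 az -103.87211843969 f [ 0.  -0.5  0.3] 7.85
```

Call:
jog_arm --increments '[[[0, 0, 0, -400, 0], [0, 0, 0, -400, 0], [0, 0, 0, -400, 0], [0, 0, 0, -400, 0], [0, 0, 0, -400, 0], [0, 0, 0, -400, 0], [0, 0, 0, -400, 0], [0, 0, 0, -400, 0], [0, 0, 0, -400, 0], [0, 0, 0, -400, 0]]]'

```text
clock: 8.85
eef_pos: [0.3247, 0.333, 0.8092]
tcp_rot: [[-0.995, -0.092, 0.029], [-0.093, 0.996, -0.012], [-0.028, -0.015, -1.0]]
ft_force: [-0.4, 0.5, 0.4]
finger_gap: 0.0873
```

```bash
python3 st.py
```

```text
[37.163, 22.269, 5.118, -3.288, 151.661, -61.048] [0.3247 0.333  0.8092]
[[-0.995, -0.092, 0.029], [-0.093, 0.996, -0.012], [-0.028, -0.015, -1.0]]
tilt 1.8072652206476036 az -22.518172261530438 f [-0.4  0.5  0.4] 8.85
```

Call:
jog_arm --increments '[[[0, 90, 60, -400, 0], [0, 90, 60, -400, 0], [0, 90, 60, -400, 0], [0, 90, 60, -400, 0], [0, 90, 60, -400, 0], [0, 90, 60, -400, 0]]]'

```text
clock: 9.45
eef_pos: [0.2607, 0.3521, 0.833]
tcp_rot: [[-0.993, -0.095, 0.072], [-0.093, 0.995, 0.026], [-0.074, 0.019, -0.997]]
ft_force: [0.1, 0.5, 0.2]
finger_gap: 0.0873
```

```bash
python3 st.py
```

```text
[44.622, 19.24, 5.088, -3.889, 151.655, -54.252] [0.2607 0.3521 0.833 ]
[[-0.993, -0.095, 0.072], [-0.093, 0.995, 0.026], [-0.074, 0.019, -0.997]]
tilt 4.370199074686705 az 19.622374678902272 f [0.1 0.5 0.2] 9.45
```

Call:
jog_arm --increments '[[[0, 60, 40, -600, 0], [0, 60, 40, -600, 0], [0, 60, 40, -600, 0], [0, 60, 40, -600, 0], [0, 60, 40, -600, 0]]]'

```text
clock: 9.95
eef_pos: [0.2201, 0.3446, 0.8558]
tcp_rot: [[-0.989, -0.098, 0.112], [-0.091, 0.994, 0.064], [-0.117, 0.054, -0.992]]
ft_force: [0.6, 0.3, 0.1]
finger_gap: 0.0871
```

Call:
jog_arm --increments '[[[0, 60, 40, -600, 0], [0, 60, 40, -600, 0], [0, 60, 40, -600, 0], [0, 60, 40, -600, 0], [0, 60, 40, -600, 0]]]'

```text
clock: 10.45
eef_pos: [0.1767, 0.3351, 0.8764]
tcp_rot: [[-0.984, -0.103, 0.149], [-0.088, 0.991, 0.104], [-0.158, 0.089, -0.983]]
ft_force: [1.1, -0.1, 0.6]
finger_gap: 0.0871
```

```bash
python3 st.py
```

```text
[53.244, 13.151, 5.068, -6.906, 151.656, -48.627] [0.1767 0.3351 0.8764]
[[-0.984, -0.103, 0.149], [-0.088, 0.991, 0.104], [-0.158, 0.089, -0.983]]
tilt 10.470484530493454 az 34.93437697344084 f [ 1.1 -0.1  0.6] 10.45
```

Call:
jog_arm --increments '[[[0, 30, 40, -600, 0], [0, 30, 40, -600, 0], [0, 30, 40, -600, 0], [0, 30, 40, -600, 0], [0, 30, 40, -600, 0]]]'

```text
clock: 10.95
eef_pos: [0.1391, 0.3195, 0.8945]
tcp_rot: [[-0.977, -0.108, 0.183], [-0.083, 0.986, 0.143], [-0.196, 0.124, -0.973]]
ft_force: [-1.2, -0.1, -0.4]
finger_gap: 0.0874
```

Call:
jog_arm --increments '[[[0, 0, 40, -600, 0], [0, 0, 40, -600, 0], [0, 0, 40, -600, 0], [0, 0, 40, -600, 0], [0, 0, 40, -600, 0]]]'

```text
clock: 11.45
eef_pos: [0.1075, 0.2988, 0.9105]
tcp_rot: [[-0.97, -0.115, 0.214], [-0.077, 0.981, 0.18], [-0.231, 0.158, -0.96]]
ft_force: [-0.7, 0.3, 1.1]
finger_gap: 0.0868
```

Call:
jog_arm --increments '[[[0, 0, 40, -600, 0], [0, 0, 40, -600, 0], [0, 0, 40, -600, 0], [0, 0, 40, -600, 0], [0, 0, 40, -600, 0]]]'

```text
clock: 11.95
eef_pos: [0.0724, 0.2754, 0.9245]
tcp_rot: [[-0.962, -0.123, 0.243], [-0.07, 0.974, 0.216], [-0.264, 0.191, -0.946]]
ft_force: [-0.5, 0.1, 0.3]
finger_gap: 0.0871
```

```bash
python3 st.py
```

```text
[70.307, 5.111, 5.086, -19.232, 151.655, -43.808] [0.0724 0.2754 0.9245]
[[-0.962, -0.123, 0.243], [-0.07, 0.974, 0.216], [-0.264, 0.191, -0.946]]
tilt 18.99216739571317 az 41.58707579811661 f [-0.5  0.1  0.3] 11.95
```

Call:
jog_arm --increments '[[[0, -60, 30, -600, 0], [0, -60, 30, -600, 0], [0, -60, 30, -600, 0], [0, -60, 30, -600, 0], [0, -60, 30, -600, 0]]]'

```text
clock: 12.45
eef_pos: [0.0532, 0.2439, 0.9375]
tcp_rot: [[-0.953, -0.132, 0.272], [-0.062, 0.966, 0.25], [-0.296, 0.221, -0.929]]
ft_force: [-0.4, 0.3, -0.7]
finger_gap: 0.0871
```

Call:
jog_arm --increments '[[[0, -60, 30, -600, 0], [0, -60, 30, -600, 0], [0, -60, 30, -600, 0], [0, -60, 30, -600, 0], [0, -60, 30, -600, 0]]]'

```text
clock: 12.95
eef_pos: [0.0283, 0.2066, 0.9481]
tcp_rot: [[-0.944, -0.14, 0.299], [-0.054, 0.958, 0.281], [-0.326, 0.249, -0.912]]
ft_force: [-0.0, 0.1, 0.7]
finger_gap: 0.0869
```

```bash
python3 st.py
```

```text
[88.024, 0.369, 5.092, -37.511, 151.656, -44.481] [0.0283 0.2066 0.9481]
[[-0.944, -0.14, 0.299], [-0.054, 0.958, 0.281], [-0.326, 0.249, -0.912]]
tilt 24.222618664513014 az 43.22530314933765 f [-0.   0.1  0.7] 12.95
```

Call:
jog_arm --increments '[[[0, 0, 0, -600, 0], [0, 0, 0, -600, 0], [0, 0, 0, -600, 0], [0, 0, 0, -600, 0], [0, 0, 0, -600, 0]]]'

```text
clock: 13.45
eef_pos: [-0.0087, 0.1542, 0.9554]
tcp_rot: [[-0.935, -0.152, 0.321], [-0.046, 0.948, 0.316], [-0.353, 0.28, -0.893]]
ft_force: [-0.5, -0.0, 0.2]
finger_gap: 0.0872
```

```bash
python3 st.py
```

```text
[121.422, 0.01, 5.091, -67.613, 151.66, -41.009] [-0.0087  0.1542  0.9554]
[[-0.935, -0.152, 0.321], [-0.046, 0.948, 0.316], [-0.353, 0.28, -0.893]]
tilt 26.78066770737432 az 44.481636997535446 f [-0.5 -0.   0.2] 13.45
```

```bash
cat > plan.py <<'E'
from kin import *
data=[([69.838,12.67,87.52,0,79.91,-7.224],[.1397,.6085,.2189]),([-3.789,-16.46,115.81,.025,80.667,-93.91],[.41946,.05114,.21997]),
([-29.03,.442,101.495,-4.122,77.922,-153.55],[.4891,-.2093,.2138]),([-29.1335,.4085,101.477,-4.0636,77.9365,-123.521],[.489,-.20995,.21428]),
([38.435,9.27,66.857,-1.817,107.487,-57.389],[.41883,.4194,.45346]),([38.609,32.383,5.592,-2.794,145.322,-58.888],[.4092,.4151,.7137]),([37.896,26.895,5.064,-2.947,149.885,-59.894],[.3591,.3678,.7703]),
([88.024,.369,5.092,-37.511,151.656,-44.481],[.0283,.2066,.9481]),([121.422,.01,5.091,-67.613,151.66,-41.009],[-.0087,.1542,.9554])]
x0=np.array([.3,0,.4,0,.4,.08,.25])
S=least_squares(lambda P:np.concatenate([fk(q,P)[0]-p for q,p in data]+[(P-x0)*1e-4]),x0)
P=S.x
LO=np.array([-170.65,-52.31,5.05,-71.25,11.57,-153.62]);HI=np.array([170.65,119.04,147.46,251.25,151.72,153.62])
def ik(p,R,q0):
    def f(q):
        pp,RR=fk(q,P);return np.concatenate([(pp-p)*10,Ro.from_matrix(RR.T@R).as_rotvec()*3])
    s=least_squares(f,np.clip(q0,LO+.5,HI-.5),bounds=(LO,HI),x_scale=30.);return s.x,np.linalg.norm(s.fun)
zt=np.array([.321,.316,-.893]);zt/=np.linalg.norm(zt)
def Rlead(az,zt=zt):  # +x tool leading toward azimuth az
    y=np.array([np.sin(D(az)),-np.cos(D(az)),0.]) # desired right
    y=y-zt*(y@zt);y/=np.linalg.norm(y);x=np.cross(y,zt);return np.stack([x,y,zt],1)
def mr(z):
    return np.interp(z,[0,.04,.055,.07,.085,.14,.195,.225,.24,.255,.256],[.032,.032,.029,.023,.02,.022,.026,.024,.012,.010,0])
def box(x0,x1,y0,y1,z0,z1,n=9):
    g=np.stack(np.meshgrid(np.linspace(x0,x1,n),np.linspace(y0,y1,2*n+1),np.linspace(z0,z1,2*n+1),indexing='ij'),-1).reshape(-1,3);return g
def parts(gap):
    fl=box(-.0095,.0095,gap/2,gap/2+.015,-.051,.019);fr=fl*[1,-1,1]
    return np.r_[fl,fr],box(-.0375,.0375,-.095,.095,-.17,-.051,13)
def clear(pts,c):
    m=(pts[:,2]>0)&(pts[:,2]<.255);q=pts[m];return (np.hypot(q[:,0]-c[0],q[:,1]-c[1])-mr(q[:,2]))
E
python3 - <<'E'
from plan import *
print(np.round(P,4),np.abs(S.fun).max())
for gap in (.0,.03,.04):
  F,B=parts(gap)
  for az in (5,10,20,44,70,80,85):
    R=Rlead(az);Fw=F@R.T;zmin=Fw[:,2].min();t=np.array([0,0,.006-zmin]);Fw=Fw+t;Bw=B@R.T+t
    d=np.array([np.cos(D(az)),np.sin(D(az))])
    # slide mill from far to contact, lateral offset so that symmetrical
    best=None
    lat=np.array([-d[1],d[0]]); tip=(R@np.array([0,0,.019]))[:2]; l0=tip@lat
    from scipy.optimize import brentq
    f=lambda s:clear(Fw,s*d+l0*lat).min()
    s=brentq(f,.02,.12)
    i=np.argmin(clear(Fw,s*d+l0*lat)); zc=Fw[(Fw[:,2]>0)&(Fw[:,2]<.255)][i,2]
    cb=clear(Bw,s*d+l0*lat);j=np.argmin(cb);
    print(gap,az,"s %.4f lat %.4f tcpz %.4f contactz %.4f bodyclear %.4f bodyz %.3f bodymin %.3f"%(s,l0,t[2],zc,cb.min(),Bw[(Bw[:,2]>0)&(Bw[:,2]<.255)][j,2],Bw[:,2].min()))
for p,az in (([.55,-.12,.05],80),([.56,0,.05],80),([.6,.05,.05],10),([.63,.05,.05],10),([.64,-.06,.08],10)):
    q,e=ik(np.array(p),Rlead(az),[0,10,100,0,70,30]);print(p,az,np.round(q,1),round(e,4))
E
```

```text
[ 0.3111 -0.      0.4116  0.0524  0.5477  0.0786  0.3452] 0.0001080997243365911
0.0 5 s 0.0476 lat 0.0054 tcpz 0.0304 contactz 0.0160 bodyclear 0.0122 bodyz 0.093 bodymin 0.037
0.0 10 s 0.0480 lat 0.0049 tcpz 0.0301 contactz 0.0160 bodyclear 0.0136 bodyz 0.094 bodymin 0.039
0.0 20 s 0.0485 lat 0.0036 tcpz 0.0295 contactz 0.0160 bodyclear 0.0161 bodyz 0.092 bodymin 0.043
0.0 44 s 0.0490 lat 0.0001 tcpz 0.0273 contactz 0.0146 bodyclear 0.0184 bodyz 0.090 bodymin 0.056
0.0 70 s 0.0485 lat -0.0037 tcpz 0.0295 contactz 0.0161 bodyclear 0.0160 bodyz 0.093 bodymin 0.043
0.0 80 s 0.0479 lat -0.0050 tcpz 0.0302 contactz 0.0160 bodyclear 0.0134 bodyz 0.094 bodymin 0.039
0.0 85 s 0.0476 lat -0.0056 tcpz 0.0305 contactz 0.0160 bodyclear 0.0119 bodyz 0.093 bodymin 0.037
0.03 5 s 0.0456 lat 0.0054 tcpz 0.0344 contactz 0.0169 bodyclear 0.0100 bodyz 0.097 bodymin 0.041
0.03 10 s 0.0458 lat 0.0049 tcpz 0.0337 contactz 0.0168 bodyclear 0.0113 bodyz 0.097 bodymin 0.042
0.03 20 s 0.0460 lat 0.0036 tcpz 0.0320 contactz 0.0165 bodyclear 0.0136 bodyz 0.094 bodymin 0.046
0.03 44 s 0.0453 lat 0.0001 tcpz 0.0
[... 675 characters left out ...]
 lat 0.0001 tcpz 0.0274 contactz 0.0146 bodyclear 0.0114 bodyz 0.090 bodymin 0.056
0.04 70 s 0.0433 lat -0.0037 tcpz 0.0331 contactz 0.0165 bodyclear 0.0106 bodyz 0.097 bodymin 0.046
0.04 80 s 0.0433 lat -0.0050 tcpz 0.0350 contactz 0.0168 bodyclear 0.0086 bodyz 0.098 bodymin 0.043
0.04 85 s 0.0431 lat -0.0056 tcpz 0.0359 contactz 0.0169 bodyclear 0.0073 bodyz 0.101 bodymin 0.042
[0.55, -0.12, 0.05] 80 [-36.7  10.  115.2  32.8  55.2 -42.8] 0.0
[0.56, 0, 0.05] 80 [-23.4   5.8 119.9  33.7  48.8 -31.8] 0.0
[0.6, 0.05, 0.05] 10 [-16.1   9.7 115.5  33.1  45.9  39.4] 0.0
[0.63, 0.05, 0.05] 10 [-15.1  13.3 111.2  32.6  46.1  40.9] 0.0
[0.64, -0.06, 0.08] 10 [-25.8  14.5 105.7  31.4  54.5  33.8] 0.0
```

```bash
cat > go.py <<'E'
from plan import *
from rig import read_state
import sys
a=[float(v) for v in sys.argv[1:]]
s=read_state();R=s["tcp_rot"];p=s["eef_pos"];z=R[:,2]
T=Rlead(a[3],z);d=R.T@(np.array(a[:3])-p)*1000
r=Ro.from_matrix(R.T@T).as_rotvec(degrees=True)
print("tool shift mm",np.round(d,1),"turn",np.round(r,1),"dist",np.linalg.norm(d))
q=s["joint_pos"]
for k in np.linspace(0,1,11)[1:]:
    pk=p+k*(np.array(a[:3])-p);Rk=R@Ro.from_rotvec([0,0,k*D(r[2])]).as_matrix()
    q,e=ik(pk,Rk,q)
    if k in(.5,1) or e>1e-3 : print(round(k,1),np.round(q,1),round(e,5))
E
python3 go.py .35 .1 .7 180; python3 go.py .42 -.2 .4 72
```

```text
tool shift mm [-242.7 -177.5  326.3] turn [-0.   0.   2.8] dist 443.71055099895773
0.2 [ 54.  -23.9  36.1  -9.7 140.9 -50.1] 0.12888
0.3 [ 25.1 -28.   43.1   6.4 139.3 -63.3] 0.31121
0.4 [-44.5 -30.9  48.   53.7 151.7 -89.1] 0.31208
0.5 [-59.1 -34.7  56.2  60.5 151.7 -98. ] 0.1258
1.0 [-21.3 -30.   76.3  28.  118.9 -97.6] 0.0
tool shift mm [-188.6 -556.6  521.9] turn [  0.    0.  116.6] dist 785.973632278191
0.1 [ 82.7 -24.7  37.4 -27.4 142.4 -27.1] 0.00761
0.2 [126.1 -35.3  55.5 -54.3 142.2   4.7] 0.253
0.3 [160.3 -44.6  67.1 -70.4 151.7  33.9] 0.16845
0.4 [155.3 -52.3  74.1 -69.2 151.7  41.9] 0.2026
0.5 [149.  -52.3  73.2 -71.2 151.7  45.7] 0.9141
0.6 [143.6 -52.3  72.1 -71.2 151.7  52.1] 1.65589
0.7 [139.4 -52.3  70.9 -71.2 151.7  59.5] 2.40896
0.8 [136.2 -52.3  69.3 -71.2 151.7  67.6] 3.16885
0.9 [133.8 -52.3  66.5 -71.2 151.7  75.9] 3.93284
1.0 [132.2 -52.3  59.1 -71.2 151.7  82.8] 4.69666
```

```bash
cat > path.py <<'E'
from plan import *
from rig import read_state
s=read_state();R=s["tcp_rot"];q0=s["joint_pos"];p0=s["eef_pos"]
for wps in ([(.1,.3,.85),(.25,.4,.65),(.4,.15,.5)],[(.2,.3,.8),(.35,.3,.55),(.45,.0,.4)],[(.15,.4,.7),(.3,.35,.55),(.45,0,.4)]):
    p=p0;q=q0;print(wps)
    for w in wps:
        w=np.array(w)
        for k in np.linspace(0,1,9)[1:]:
            q2,e=ik(p+k*(w-p),R,q);dq=np.abs(q2-q).max();q=q2
            if e>1e-3 or dq>20: print(w,k,np.round(q,0),round(e,3))
        print(w,np.round(q,0)," tool from prev",np.round(R.T@(w-p)*1000));p=w
E
python3 path.py
```

```text
[(0.1, 0.3, 0.85), (0.25, 0.4, 0.65), (0.4, 0.15, 0.5)]
[0.1  0.3  0.85] [ 69. -19.  47. -13. 126. -37.]  tool from prev [-71.  92. 175.]
[0.25 0.4  0.65] [ 50. -24.  79.  -3.  98. -47.]  tool from prev [-74.  16. 258.]
[0.4  0.15 0.5 ] [ -8. -36. 103.  21.  95. -98.]  tool from prev [ -76. -302.  103.]
[(0.2, 0.3, 0.8), (0.35, 0.3, 0.55), (0.45, 0.0, 0.4)]
[0.2 0.3 0.8] 0.125 [102. -10.  21. -43. 146. -35.] 0.0
[0.2 0.3 0.8] 0.25 [ 82. -16.  30. -26. 141. -38.] 0.0
[0.2 0.3 0.8] [ 43. -23.  58.   1. 118. -52.]  tool from prev [-147.   63.  252.]
[0.35 0.3  0.55] [ 24. -32.  95.   9.  91. -70.]  tool from prev [-52. -93. 271.]
[0.45 0.   0.4 ] [ -31.  -29.  110.   26.   92. -124.]  tool from prev [ -27. -342.   71.]
[(0.15, 0.4, 0.7), (0.3, 0.35, 0.55), (0.45, 0, 0.4)]
[0.15 0.4  0.7 ] 0.125 [104. -12.  26. -41. 144. -30.] 0.0
[0.15 0.4  0.7 ] [ 67. -24.  73. -10. 106. -34.]  tool from prev [-70. 137. 357.]
[0.3  0.35 0.55] [ 37. -32.  95.   3.  90. -58.]  tool from prev [ -85. -112.  166.]
[0.45 0.   0.4 ] [ -31.  -29.  110.   26.   92. -124.]  tool from prev [ -71. -397.   72.]
```

Call:
jog_arm --increments '[[[0.7, -14, 18, 35, 0], [0.7, -28, 37, 70, 0], [0.7, -43, 55, 105, 0], [0.7, -57, 74, 140, 0], [0.7, -71, 92, 175, 0], [0.7, -83, 95, 218, 0], [0.7, -95, 97, 260, 0], [0.7, -108, 100, 304, 0], [0.7, -120, 103, 347, 0], [0.7, -133, 105, 390, 0], [0.7, -145, 108, 433, 0], [0.7, -158, 65, 450, 0], [0.7, -171, 22, 465, 0], [0.7, -183, -21, 480, 0], [0.7, -195, -65, 497, 0], [0.7, -208, -108, 511, 0], [0.7, -221, -151, 525, 0], [0.7, -221, -194, 536, 0], [0.7, -221, -194, 536, 0], [0.7, -221, -194, 536, 0]]]'

```text
clock: 15.45
eef_pos: [0.4001, 0.1485, 0.4994]
tcp_rot: [[-0.936, -0.148, 0.32], [-0.042, 0.948, 0.315], [-0.35, 0.281, -0.893]]
ft_force: [-0.2, 0.7, 0.3]
finger_gap: 0.0262
```

```bash
python3 st.py;  python3 go.py .42 -.2 .35 72
```

```text
[-7.771, -36.273, 103.374, 20.916, 95.415, -98.296] [0.4001 0.1485 0.4994]
[[-0.936, -0.148, 0.32], [-0.042, 0.948, 0.315], [-0.35, 0.281, -0.893]]
tilt 26.700521177485584 az 44.50638213567494 f [-0.2  0.7  0.3] 15.45
tool shift mm [  48.3 -375.5   30.1] turn [  0.   -0.  116.3] dist 379.74859686302216
0.5 [-38.  -33.3 109.7  26.8  98.8 -70.3] 0.0
1.0 [-55.3 -16.7 106.1  26.4  94.9 -33.5] 0.0
```

Call:
jog_arm --increments '[[[0.7, 48, -376, 30, 116], [0.7, 48, -376, 30, 116], [0.7, 48, -376, 30, 116], [0.7, 48, -376, 30, 116], [0.7, 48, -376, 30, 116], [0.7, 48, -376, 30, 116], [0.7, 48, -376, 30, 116], [0.7, 48, -376, 30, 116], [0.7, 48, -376, 30, 116], [0.7, 48, -376, 30, 116], [0.7, 48, -376, 30, 116], [0.7, 48, -376, 30, 116], [0.7, 48, -376, 30, 116], [0.7, 48, -376, 30, 116], [0.7, 48, -376, 30, 116], [0.7, 48, -376, 30, 116]]]'

```text
clock: 17.05
eef_pos: [0.4214, -0.1993, 0.3508]
tcp_rot: [[0.272, 0.908, 0.32], [0.873, -0.373, 0.315], [0.405, 0.193, -0.894]]
ft_force: [-1.0, -0.3, -0.7]
finger_gap: 0.0261
```

```bash
python3 st.py;  python3 go.py .545 -.17 .1 75; python3 go.py .545 -.17 .045 75; sed 's/boxsz/&/' gv.py >/dev/null; python3 gv.py pics/g3.png
```

```text
[-55.076, -16.607, 105.976, 26.377, 94.876, -33.87] [ 0.4214 -0.1993  0.3508]
[[0.272, 0.908, 0.32], [0.873, -0.373, 0.315], [0.405, 0.193, -0.894]]
tilt 26.679581574924512 az 44.55917807212504 f [-1.  -0.3 -0.7] 17.05
tool shift mm [-42.4  52.7 272.8] turn [ 0.  -0.  -2.2] dist 281.1038793444776
0.5 [-47.7  -7.  111.3  27.3  78.3 -35.2] 0.0
1.0 [-41.4   7.8 111.1  30.3  62.7 -38.2] 0.0
tool shift mm [-64.7  42.1 322. ] turn [ 0.  -0.  -2.2] dist 331.10092303966616
0.5 [-47.7  -5.4 112.9  27.6  75.4 -36.7] 0.0
1.0 [-41.4  13.1 112.1  32.2  57.3 -42. ] 0.0
[-55.07592347 -16.60725888 105.97563194  26.37693431  94.87579334
 -33.87036406] 0.019
```

View pics/g3.png

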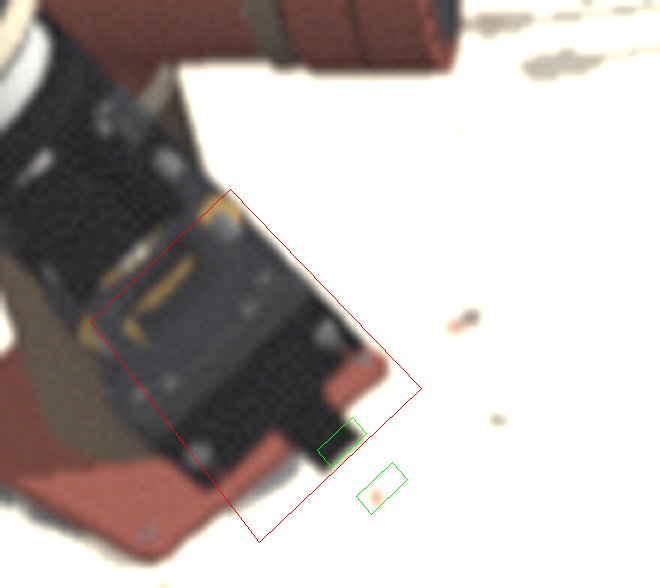

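```bash
cat > chk.py <<'E'
from plan import *
OBS={'deck':(.621,.69,-.2,-.007,0,.044),'wbody':(.685,.87,-.2,-.007,0,.062),'toggle':(.642,.657,-.108,-.078,0,.08),'org':(.618,.875,.125,.34,0,.132),'carafe':(.69,.83,-.17,-.04,0,.21),'shaker':(.55,.61,.175,.235,0,.125),'plates':(.405,.54,.17,.31,0,.03)}
def check(p,az,gap,mill=None,z=None):
    R=Rlead(az,z if z is not None else zt);F,B=parts(gap);B=np.r_[B,box(-.045,.045,-.045,.045,-.4,-.17)]
    Fw=F@R.T+p;Bw=B@R.T+p;o={}
    for n,b in OBS.items():
        lo=np.array(b[::2]);hi=np.array(b[1::2])
        for nm,W in(('F',Fw),('B',Bw)):
            d=np.linalg.norm(np.maximum(0,np.maximum(lo-W,W-hi)),axis=1).min()*1000
            if d<30:o[nm+n]=round(d)
    if mill is not None:o['millF']=round(clear(Fw,mill).min()*1000,1);o['millB']=round(clear(Bw,mill).min()*1000,1)
    o['zmin']=round(Fw[:,2].min()*1000,1)
    return o
E
python3 - <<'E'
from chk import *
for az in (65,75):
  d=np.array([np.cos(D(az)),np.sin(D(az)),0]);lat=np.array([-d[1],d[0],0])
  for m in ([.562,-.071,0],[.575,-.0,0],[.582,.04,0]):
    for off in (.09,.046):
      p=np.array(m)-off*d-lat*(-.005)+[0,0,.036]
      print(az,m,off,np.round(p,3),check(p,az,.026,m))
for az in (10,20):
  d=np.array([np.cos(D(az)),np.sin(D(az)),0]);lat=np.array([-d[1],d[0],0])
  for m in ([.582,.04,0],[.63,.05,0],[.678,.053,0]):
    for off in (.09,.046):
      p=np.array(m)-off*d-lat*(.005)+[0,0,.036]
      print(az,m,off,np.round(p,3),check(p,az,.026,m))
E
```

```text
65 [0.562, -0.071, 0] 0.09 [ 0.519 -0.15   0.036] {'millF': np.float64(42.0), 'millB': np.float64(57.8), 'zmin': np.float64(11.0)}
65 [0.562, -0.071, 0] 0.046 [ 0.538 -0.111  0.036] {'millF': np.float64(0.1), 'millB': np.float64(14.1), 'zmin': np.float64(11.0)}
65 [0.575, -0.0, 0] 0.09 [ 0.532 -0.079  0.036] {'millF': np.float64(42.0), 'millB': np.float64(57.8), 'zmin': np.float64(11.0)}
65 [0.575, -0.0, 0] 0.046 [ 0.551 -0.04   0.036] {'Btoggle': 29, 'millF': np.float64(0.1), 'millB': np.float64(14.1), 'zmin': np.float64(11.0)}
65 [0.582, 0.04, 0] 0.09 [ 0.539 -0.039  0.036] {'millF': np.float64(42.0), 'millB': np.float64(57.8), 'zmin': np.float64(11.0)}
65 [0.582, 0.04, 0] 0.046 [0.558 0.    0.036] {'Btoggle': 26, 'millF': np.float64(0.1), 'millB': np.float64(14.1), 'zmin': np.float64(11.0)}
75 [0.562, -0.071, 0] 0.09 [ 0.534 -0.157  0.036] {'millF': np.float64(41.9), 'millB': np.float64(56.2), 'zmin': np.float64(9.4)}
75 [0.562, -0.071, 0] 0.046 [ 0.545 -0.114  0.036] {'millF': np.float64(-0.3), 'millB': np.float64(12.3), 'zmin': np.float64(9.4)}
75 [0.575, -0.0, 0] 0.09 [ 0.547 -
[... 1681 characters left out ...]
t64(13.4), 'zmin': np.float64(10.3)}
20 [0.63, 0.05, 0] 0.09 [0.547 0.015 0.036] {'millF': np.float64(41.9), 'millB': np.float64(57.2), 'zmin': np.float64(10.3)}
20 [0.63, 0.05, 0] 0.046 [0.588 0.03  0.036] {'Fdeck': 19, 'Bdeck': 24, 'Btoggle': 16, 'millF': np.float64(-0.1), 'millB': np.float64(13.4), 'zmin': np.float64(10.3)}
20 [0.678, 0.053, 0] 0.09 [0.595 0.018 0.036] {'Fdeck': 6, 'Bdeck': 21, 'Btoggle': 4, 'millF': np.float64(41.9), 'millB': np.float64(57.2), 'zmin': np.float64(10.3)}
20 [0.678, 0.053, 0] 0.046 [0.636 0.033 0.036] {'Fdeck': 5, 'Bdeck': 6, 'Bwbody': 15, 'Btoggle': 0, 'Borg': 13, 'Bcarafe': 0, 'millF': np.float64(-0.1), 'millB': np.float64(13.4), 'zmin': np.float64(10.3)}
```

```bash
python3 go.py .532 -.165 .1 73; python3 go.py .532 -.165 .037 73
```

```text
tool shift mm [-41.2  39.2 270.3] turn [ 0.  -0.  -0.3] dist 276.17583725153077
0.5 [-48.2  -8.  112.2  27.2  78.6 -34.5] 0.0
1.0 [-42.    6.  113.   30.3  62.8 -36.9] 0.0
tool shift mm [-66.7  27.1 326.5] turn [ 0.  -0.  -0.3] dist 334.3903252868068
0.5 [-48.2  -6.1 114.   27.6  75.3 -36.3] 0.0
1.0 [-42.   12.3 114.2  32.6  56.4 -41.4] 0.0
```

Call:
jog_arm --increments '[[[0.7, -7, 7, 45, 0], [0.7, -14, 13, 90, 0], [0.7, -21, 20, 135, 0], [0.7, -28, 26, 180, 0], [0.7, -34, 33, 225, 0], [0.7, -41, 39, 270, 0], [0.7, -50, 35, 290, 0], [0.7, -58, 31, 308, 0], [0.7, -67, 27, 326, 0], [0.7, -67, 27, 326, 0], [0.7, -67, 27, 326, 0]]]'

```text
clock: 18.2
eef_pos: [0.5319, -0.165, 0.0376]
tcp_rot: [[0.272, 0.908, 0.32], [0.873, -0.373, 0.316], [0.406, 0.193, -0.893]]
ft_force: [0.6, 0.3, 0.6]
finger_gap: 0.0257
```

```bash
python3 st.py; python3 gv.py pics/g4.png
```

```text
[-42.01, 12.22, 114.212, 32.527, 56.525, -41.083] [ 0.5319 -0.165   0.0376]
[[0.272, 0.908, 0.32], [0.873, -0.373, 0.316], [0.406, 0.193, -0.893]]
tilt 26.696370345981286 az 44.657553257555385 f [0.6 0.3 0.6] 18.2
[-42.01015652  12.22042874 114.21210632  32.52679762  56.52460159
 -41.08268268] 0.019
```

View pics/g4.png

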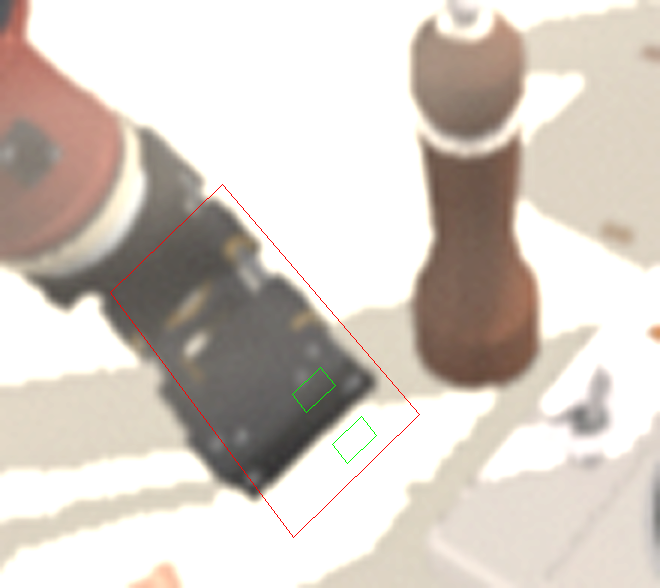

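```bash
python3 - <<'E'
from h import *
f=grab_frame("wrist");s=read_state();R=s["tcp_rot"];p=s["eef_pos"]
c=-np.array(f["R"]).T@np.array(f["t"]);print("cam in tool",R.T@(c-p), "view dir tool",R.T@np.array(f["R"])[2])
a=np.linspace(0,2*np.pi,24)
pts=[[.562+.032*np.cos(t),-.071+.032*np.sin(t),0.0] for t in a]+[[.562+.026*np.cos(t),-.071+.026*np.sin(t),0.195] for t in a]+[[.624,-.008,.042],[.624,-.198,.042],[.649,-.09,.073]]
pts+=[p+R@np.array([x,y,.019]) for x in(-.0095,.0095) for y in (-.028,-.013,.013,.028)]
crop(f,0,0,512,384,1.5,"pics/w4.png",pts)
E
```

```text
cam in tool [ 0.08456473 -0.00029151 -0.16368455] view dir tool [-0.29856454 -0.00125373  0.95438862]
```

View pics/w4.png

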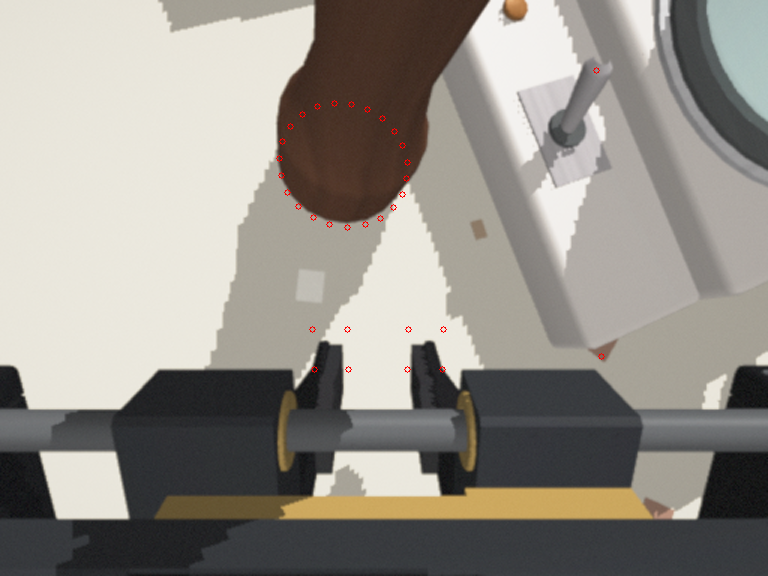

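Call:
jog_arm --increments '[[[0.7, 7.5, -1.6, 3.3, 0], [0.7, 15, -3.3, 6.6, 0], [0.7, 22.4, -4.9, 9.9, 0], [0.7, 29.8, -6.5, 13.2, 0], [0.7, 37.3, -8.2, 16.5, 0], [0.7, 44.7, -9.8, 19.7, 0], [0.7, 52.2, -11.4, 23, 0], [0.7, 59.6, -13, 26.3, 0], [0.7, 67.1, -14.7, 29.6, 0], [0.7, 74.6, -16.3, 32.9, 0]]]'

```text
clock: 19.3
eef_pos: [0.5491, -0.0842, 0.0366]
tcp_rot: [[0.272, 0.907, 0.322], [0.873, -0.373, 0.313], [0.404, 0.196, -0.893]]
ft_force: [-0.1, -1.5, 0.1]
finger_gap: 0.0263
```

```bash
cat > wv.py <<'E'
from h import *
import sys
mx,my=float(sys.argv[2]),float(sys.argv[3])
f=grab_frame("wrist");a=np.linspace(0,2*np.pi,24)
pts=[[mx+.032*np.cos(t),my+.032*np.sin(t),0.0] for t in a]+[[.624,-.008,.042],[.622,.134,0]]
crop(f,0,0,512,384,1.2,sys.argv[1]+"w.png",pts)
g=grab_frame("scene");pts+=[[mx,my,.25],[.649,-.09,.073]];crop(g,200,80,400,260,3,sys.argv[1]+"s.png",pts)
R=np.array(g["R"]);t=np.array(g["t"])
for th in("mill",):
    for d in boxes_of(g,th)[:1]:print(th,d["conf"],np.round(R.T@(np.array(d["location"])-t),3))
E
python3 st.py; python3 wv.py pics/p1 .567 -.041
```

```text
[-33.161, 9.329, 117.795, 33.876, 51.86, -34.314] [ 0.5491 -0.0842  0.0366]
[[0.272, 0.907, 0.322], [0.873, -0.373, 0.313], [0.404, 0.196, -0.893]]
tilt 26.698041368209154 az 44.19854302388772 f [-0.1 -1.5  0.1] 19.3
mill 0.75 [ 0.578 -0.069  0.149]
```

View pics/p1w.png

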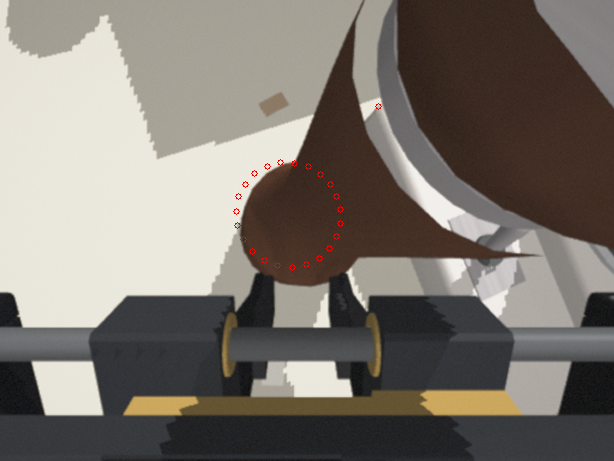

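View pics/p1s.png

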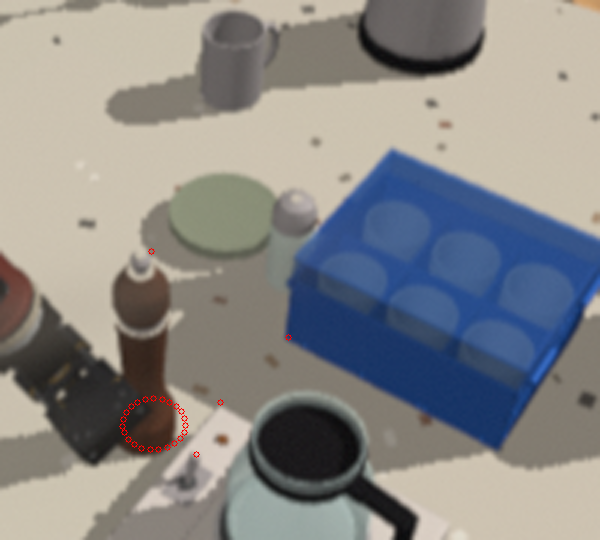

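```bash
python3 - <<'E'
from h import *
g=grab_frame("scene");f=grab_frame("wrist")
S=lambda u,v,z:np.round(ray(g,u/3+200-.35,v/3+80-.35,z),3)
print("knob",S(141,258,.25),"foot axis low",S(150,438,.02), S(145,452,.0))
W=lambda u,v,z:np.round(ray(f,u/1.2-.4,v/1.2-.4,z),3)
print(W(302,286,0),W(242,225,.02),W(252,185,.0))
from scipy.optimize import least_squares
# fit circle center from foot edge pixels at z=0: near edge
E
```

```text
knob [ 0.564 -0.052  0.25 ] foot axis low [ 0.582 -0.069  0.02 ] [ 0.58  -0.075  0.   ]
[ 0.557 -0.083  0.   ] [ 0.536 -0.039  0.02 ] [ 0.552 -0.017  0.   ]
```

Call:
jog_arm --increments '[[[0.7, -5.8, 0.4, -2.5, 0], [0.7, -9, -1.1, 4.6, 0], [0.7, -9, -1.1, 4.6, 0], [0.7, -1.3, -2.9, 7.7, 0], [0.7, 6.4, -4.6, 10.8, 0], [0.7, 14.1, -6.4, 13.9, 0], [0.7, 21.8, -8.1, 17, 0], [0.7, 29.5, -9.9, 20.1, 0], [0.7, 37.2, -11.7, 23.2, 0], [0.7, 44.9, -13.4, 26.3, 0]]]'

```text
clock: 20.55
eef_pos: [0.5572, -0.0308, 0.0285]
tcp_rot: [[0.271, 0.907, 0.321], [0.873, -0.372, 0.314], [0.405, 0.195, -0.893]]
ft_force: [0.2, -2.0, 0.0]
finger_gap: 0.0258
```

```bash
python3 st.py; python3 wv.py pics/p2 .573 -.007
```

```text
[-27.013, 8.938, 119.41, 34.851, 48.191, -30.005] [ 0.5572 -0.0308  0.0285]
[[0.271, 0.907, 0.321], [0.873, -0.372, 0.314], [0.405, 0.195, -0.893]]
tilt 26.705812156388436 az 44.390295382901414 f [ 0.2 -2.   0. ] 20.55
mill 0.63 [ 0.582 -0.013  0.154]
```

View pics/p2w.png

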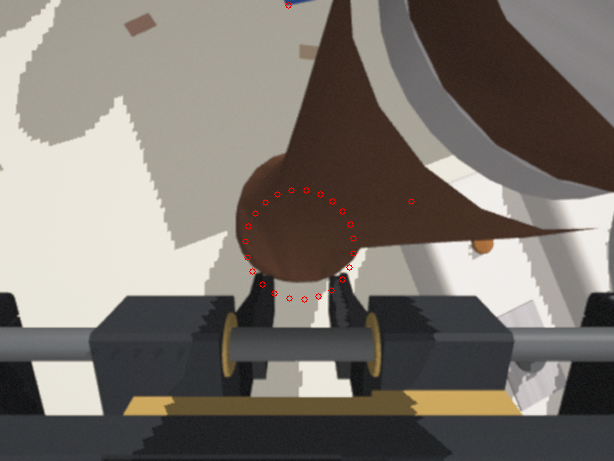

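View pics/p2s.png

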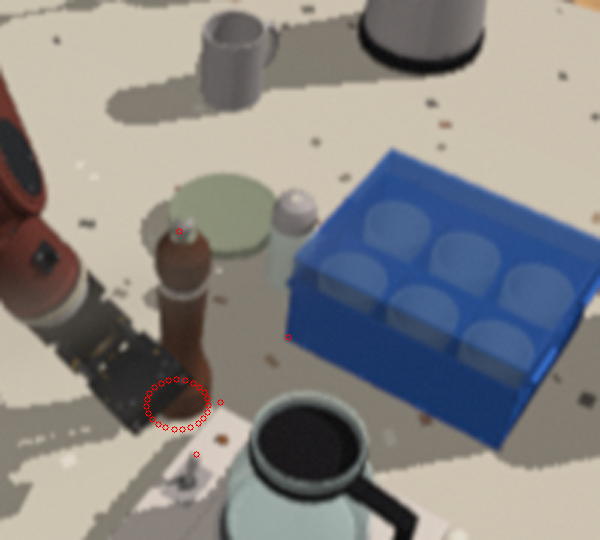

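Call:
jog_arm --increments '[[[0.7, 7, -1.6, 2.8, 0], [0.7, 14.1, -3.3, 5.7, 0], [0.7, 21.1, -5, 8.5, 0], [0.7, 28.2, -6.6, 11.3, 0], [0.7, 35.2, -8.3, 14.2, 0], [0.7, 42.3, -9.9, 17, 0], [0.7, 42.3, -9.9, 17, 0], [0.7, 34, -9.9, 17, 0], [0.7, 20, -9.9, 8, 0], [0.7, 5, -9.9, -10, 0], [0.7, -10, -10, -30, 0], [0.7, -10, -10, -30, 0]]]'

```text
clock: 21.9
eef_pos: [0.5361, -0.0481, 0.0505]
tcp_rot: [[0.272, 0.906, 0.323], [0.873, -0.374, 0.313], [0.404, 0.197, -0.893]]
ft_force: [1.0, -0.2, -0.1]
finger_gap: 0.0262
```

```bash
python3 st.py; python3 wv.py pics/p3 .583 .048
```

```text
[-30.195, 4.417, 121.369, 33.553, 51.58, -30.875] [ 0.5361 -0.0481  0.0505]
[[0.272, 0.906, 0.323], [0.873, -0.374, 0.313], [0.404, 0.197, -0.893]]
tilt 26.74225224864281 az 44.03531063592997 f [ 1.  -0.2 -0.1] 21.9
mill 0.96 [0.585 0.032 0.124]
```

View pics/p3w.png

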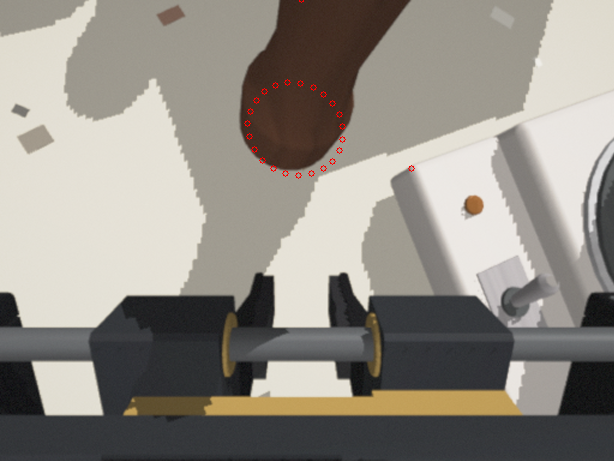

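View pics/p3s.png

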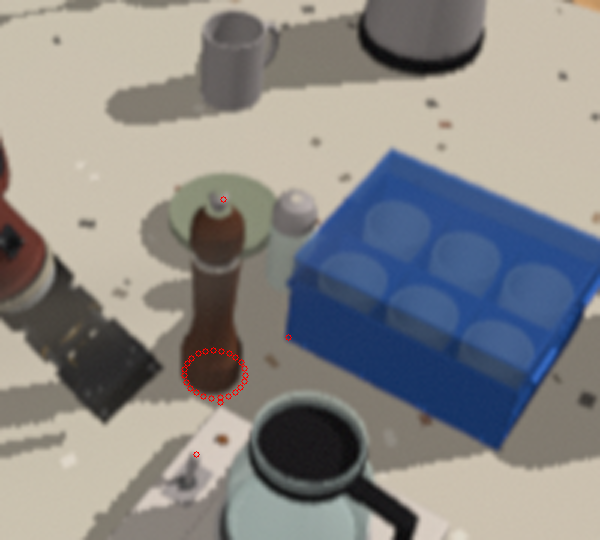

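```bash
python3 - <<'E'
from chk import *
z=np.array([.323,.313,-.893]);z/=np.linalg.norm(z)
for az in (-10,0,5,10):
  d=np.array([np.cos(D(az)),np.sin(D(az)),0]);lat=np.array([-d[1],d[0],0])
  for my in (.055,.06,.065):
   for tz in (.034,):
    m=np.array([.675,my,0]);p=m-.035*d-.010*lat+[0,0,tz]
    print(az,my,tz,np.round(p,3),check(p,az,.026,m,z))
E
python3 go.py .5 .02 .06 3
```

```text
-10 0.055 0.034 [0.639 0.051 0.034] {'Fdeck': 23, 'Bdeck': 4, 'Btoggle': 10, 'Borg': 0, 'millF': np.float64(-8.0), 'millB': np.float64(-5.0), 'zmin': np.float64(4.6)}
-10 0.06 0.034 [0.639 0.056 0.034] {'Fdeck': 28, 'Bdeck': 4, 'Btoggle': 14, 'Borg': 0, 'millF': np.float64(-8.0), 'millB': np.float64(-5.0), 'zmin': np.float64(4.6)}
-10 0.065 0.034 [0.639 0.061 0.034] {'Bdeck': 4, 'Btoggle': 19, 'Borg': 0, 'millF': np.float64(-8.0), 'millB': np.float64(-5.0), 'zmin': np.float64(4.6)}
0 0.055 0.034 [0.64  0.045 0.034] {'Fdeck': 17, 'Bdeck': 3, 'Bwbody': 16, 'Btoggle': 9, 'Borg': 6, 'Bcarafe': 21, 'millF': np.float64(-9.1), 'millB': np.float64(-1.3), 'zmin': np.float64(5.6)}
0 0.06 0.034 [0.64  0.05  0.034] {'Fdeck': 22, 'Bdeck': 3, 'Bwbody': 16, 'Btoggle': 13, 'Borg': 1, 'Bcarafe': 21, 'millF': np.float64(-9.1), 'millB': np.float64(-1.3), 'zmin': np.float64(5.6)}
0 0.065 0.034 [0.64  0.055 0.034] {'Fdeck': 26, 'Bdeck': 3, 'Bwbody': 16, 'Btoggle': 18, 'Borg': 0, 'Bcarafe': 21, 'millF': np.float64(-9.1), 'millB': np.float64(-1.3), 'zmin': np.float64(5.6)}
5 0.055 0.034 [0.641 0.042 0.034]
[... 593 characters left out ...]
1, 'Bdeck': 1, 'Bwbody': 9, 'Btoggle': 4, 'Borg': 7, 'Bcarafe': 5, 'millF': np.float64(-10.3), 'millB': np.float64(1.1), 'zmin': np.float64(6.9)}
10 0.06 0.034 [0.642 0.044 0.034] {'Fdeck': 15, 'Bdeck': 1, 'Bwbody': 9, 'Btoggle': 9, 'Borg': 2, 'Bcarafe': 5, 'millF': np.float64(-10.3), 'millB': np.float64(1.1), 'zmin': np.float64(6.9)}
10 0.065 0.034 [0.642 0.049 0.034] {'Fdeck': 20, 'Bdeck': 1, 'Bwbody': 9, 'Btoggle': 14, 'Borg': 0, 'Bcarafe': 5, 'millF': np.float64(-10.3), 'millB': np.float64(1.1), 'zmin': np.float64(6.9)}
tool shift mm [ 51.9 -54.4  -0.7] turn [ 0.  -0.  63.9] dist 75.17509046350922
0.5 [-27.3   0.2 125.2  33.4  50.8   3.9] 0.0
1.0 [-24.2  -4.2 128.7  33.1  50.2  39.3] 0.0
```

```bash
python3 go.py .49 .03 .06 5; python3 - <<'E'
from chk import *
from rig import read_state
s=read_state();z=s["tcp_rot"][:,2]
for k,az in zip(np.linspace(0,1,6),np.linspace(73,5,6)):
    p=np.array([.536,-.048,.0505])*(1-k)+k*np.array([.49,.03,.06]);print(check(p,az,.026,[.579,.048],z))
E
```

```text
tool shift mm [ 57.9 -67.2  -0.8] turn [ 0. -0. 62.] dist 88.70344441450636
0.5 [-27.   -0.7 126.1  33.5  50.7   3.2] 0.0
1.0 [-23.4  -6.1 130.4  33.   50.   38.1] 0.0
{'millF': np.float64(57.4), 'millB': np.float64(71.0), 'zmin': np.float64(24.2)}
{'millF': np.float64(47.7), 'millB': np.float64(63.5), 'zmin': np.float64(28.4)}
{'millF': np.float64(41.4), 'millB': np.float64(57.5), 'zmin': np.float64(32.8)}
{'millF': np.float64(38.6), 'millB': np.float64(53.8), 'zmin': np.float64(32.6)}
{'millF': np.float64(39.2), 'millB': np.float64(52.7), 'zmin': np.float64(32.2)}
{'millF': np.float64(44.0), 'millB': np.float64(53.9), 'zmin': np.float64(32.1)}
```

Call:
jog_arm --increments '[[[0.7, 8, -9, 0, 7.8], [0.7, 16, -18, 0, 15.5], [0.7, 24, -26, 0, 23.3], [0.7, 31, -35, 0, 31], [0.7, 38, -43, 0, 39], [0.7, 45, -51, 0, 46.5], [0.7, 52, -59, -1, 54.3], [0.7, 58, -67, -1, 62], [0.7, 58, -67, -1, 62], [0.7, 58, -67, -1, 62]]]'

```text
clock: 23.05
eef_pos: [0.49, 0.0305, 0.0599]
tcp_rot: [[0.928, 0.191, 0.32], [0.086, -0.945, 0.316], [0.363, -0.266, -0.893]]
ft_force: [-1.1, -1.0, -0.5]
finger_gap: 0.026
```

```bash
python3 st.py; python3 wv.py pics/p4 .579 .048; python3 go.py .497 .032 .038 5;python3 go.py .595 .039 .038 5;python3 go.py .635 .042 .04 5
```

```text
[-23.381, -6.025, 130.361, 32.969, 49.992, 37.918] [0.49   0.0305 0.0599]
[[0.928, 0.191, 0.32], [0.086, -0.945, 0.316], [0.363, -0.266, -0.893]]
tilt 26.714919830670617 az 44.61941876810293 f [-1.1 -1.  -0.5] 23.05
mill 0.57 [0.589 0.03  0.123]
tool shift mm [-1.7  5.1 22.6] turn [-0.  -0.   0.1] dist 23.25083547195254
0.5 [-23.1  -4.1 130.1  33.8  48.4  37.2] 0.0
1.0 [-22.8  -2.2 129.8  34.6  46.9  36.3] 0.0
tool shift mm [89.8 16.9 56.3] turn [-0.  -0.   0.1] dist 107.33168673914122
0.5 [-20.1   2.7 123.4  33.7  47.   39.8] 0.0
1.0 [-17.4  10.5 116.2  33.9  45.3  41.8] 0.0
tool shift mm [127.9  21.1  68.2] turn [-0.  -0.   0.1] dist 146.52103863722445
0.5 [-19.    5.2 120.6  33.5  46.8  41. ] 0.0
1.0 [-15.8  15.  110.4  33.1  45.6  44.4] 0.0
```

View pics/p4w.png

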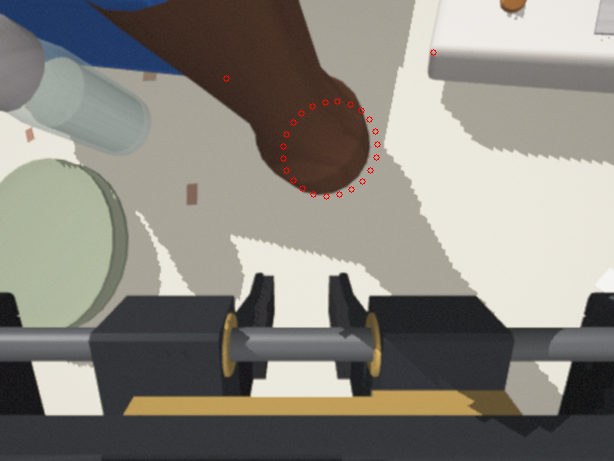

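Call:
jog_arm --increments '[[[0.7, -1, 2, 11, 0], [0.7, -2, 3, 22, 0], [0.7, 6.4, 4.1, 25.2, 0], [0.7, 14.9, 5.2, 28.3, 0], [0.7, 23.3, 6.3, 31.4, 0], [0.7, 31.7, 7.4, 34.5, 0], [0.7, 40.1, 8.5, 37.6, 0], [0.7, 48.6, 9.6, 40.8, 0], [0.7, 57, 10.7, 44, 0]]]'

```text
clock: 24.1
eef_pos: [0.5598, 0.0386, 0.0386]
tcp_rot: [[0.928, 0.189, 0.32], [0.084, -0.945, 0.316], [0.362, -0.266, -0.893]]
ft_force: [-2.9, -0.6, 2.3]
finger_gap: 0.0264
```

```bash
python3 st.py; python3 wv.py pics/p5 .594 .051;python3 go.py .635 .042 .04 5
```

```text
[-18.853, 6.135, 121.141, 34.31, 45.516, 39.987] [0.5598 0.0386 0.0386]
[[0.928, 0.189, 0.32], [0.084, -0.945, 0.316], [0.362, -0.266, -0.893]]
tilt 26.70739620564669 az 44.6296088016591 f [-2.9 -0.6  2.3] 24.1
mill 0.76 [0.603 0.032 0.126]
tool shift mm [70.4 10.4 24.1] turn [ 0.  -0.   0.1] dist 75.09629394011458
0.5 [-17.2  10.7 115.8  33.8  45.4  42.1] 0.0
1.0 [-15.8  15.  110.4  33.1  45.6  44.4] 0.0
```

View pics/p5w.png

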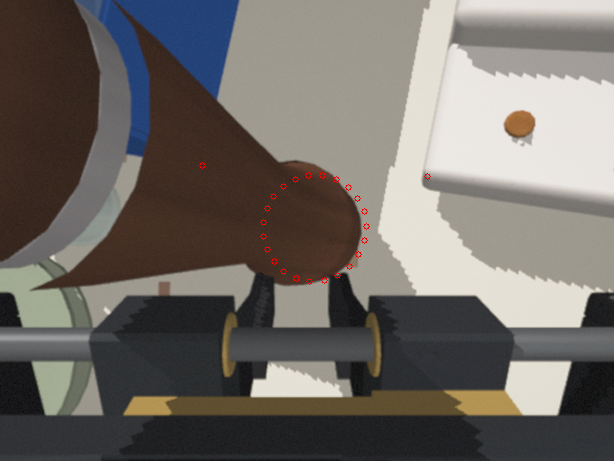

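View pics/p5s.png

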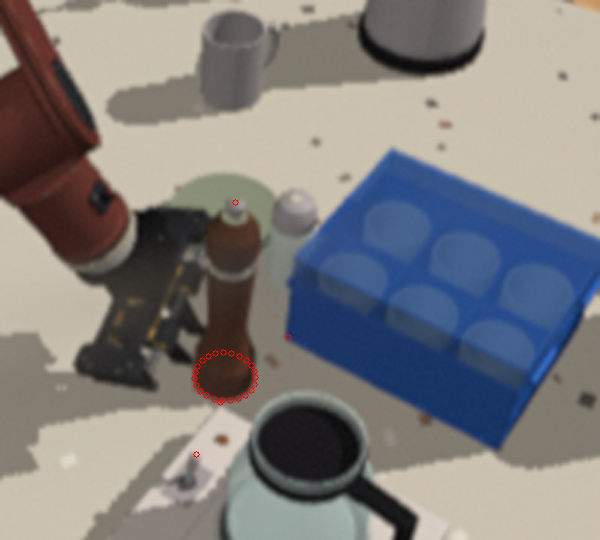

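Call:
jog_arm --increments '[[[0.7, 9.2, 1.4, 3.1, 0], [0.7, 18.3, 2.8, 6.3, 0], [0.7, 27.5, 4.1, 9.4, 0], [0.7, 36.6, 5.5, 12.5, 0], [0.7, 45.8, 6.9, 15.6, 0], [0.7, 54.9, 8.3, 18.8, 0]]]'

```text
clock: 24.85
eef_pos: [0.6194, 0.041, 0.0396]
tcp_rot: [[0.928, 0.189, 0.321], [0.083, -0.945, 0.315], [0.363, -0.266, -0.893]]
ft_force: [-1.1, 0.2, -0.1]
finger_gap: 0.0259
```

```bash
python3 st.py; python3 wv.py pics/p6 .65 .055;python3 go.py .638 .042 .04 5
```

```text
[-16.397, 13.261, 112.671, 33.451, 45.474, 43.306] [0.6194 0.041  0.0396]
[[0.928, 0.189, 0.321], [0.083, -0.945, 0.315], [0.363, -0.266, -0.893]]
tilt 26.72795590333991 az 44.50146153091915 f [-1.1  0.2 -0.1] 24.85
mill 0.88 [0.656 0.035 0.145]
tool shift mm [17.1  2.4  6.3] turn [ 0.  -0.   0.1] dist 18.378226709606945
0.5 [-16.1  14.3 111.4  33.3  45.5  43.9] 0.0
1.0 [-15.7  15.4 110.   33.1  45.6  44.5] 0.0
```

View pics/p6w.png

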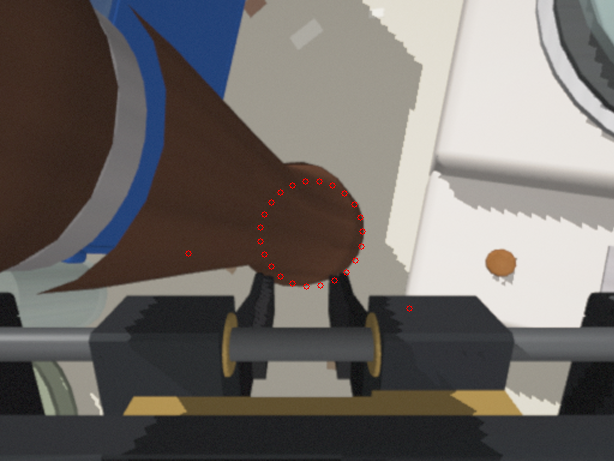

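View pics/p6s.png

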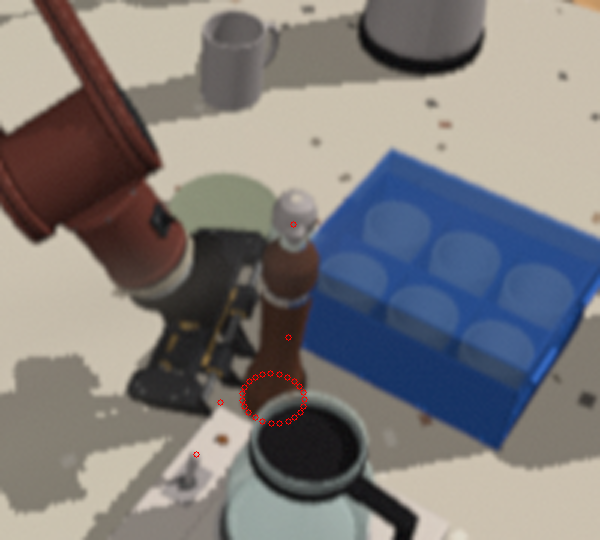

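Call:
jog_arm --increments '[[[0.7, 7, 1, 2.5, 0], [0.7, 14, 2, 5, 0], [0.7, 20, 2.7, 7.2, 0], [0.7, 20, 2.7, 7.2, 0], [0.7, 10, 1.4, 3, 0], [0.7, -5, -1, -2, 0], [0.7, -25, -4, -9, 0], [0.7, -50, -7, -20, 0], [0.7, -65, -7, -45, 0], [0.7, -65, -7, -45, 0]]]'

```text
clock: 26.0
eef_pos: [0.5417, 0.0274, 0.0592]
tcp_rot: [[0.927, 0.189, 0.323], [0.083, -0.946, 0.314], [0.365, -0.265, -0.893]]
ft_force: [1.0, 0.1, -0.6]
finger_gap: 0.0258
```

```bash
python3 st.py; python3 wv.py pics/p7 .674 .056; python3 - <<'E'
from h import *
g=grab_frame("top");crop(g,130,80,330,230,4,"pics/p7t.png",[[.674+.032*np.cos(a),.056+.032*np.sin(a),0] for a in np.linspace(0,6.28,20)]+[[.674,.056,.25]])
E
```

```text
[-21.012, 1.463, 123.278, 33.163, 48.409, 39.853] [0.5417 0.0274 0.0592]
[[0.927, 0.189, 0.323], [0.083, -0.946, 0.314], [0.365, -0.265, -0.893]]
tilt 26.777741735426407 az 44.22900421761881 f [ 1.   0.1 -0.6] 26.0
mill 0.84 [0.678 0.034 0.16 ]
```

View pics/p7w.png

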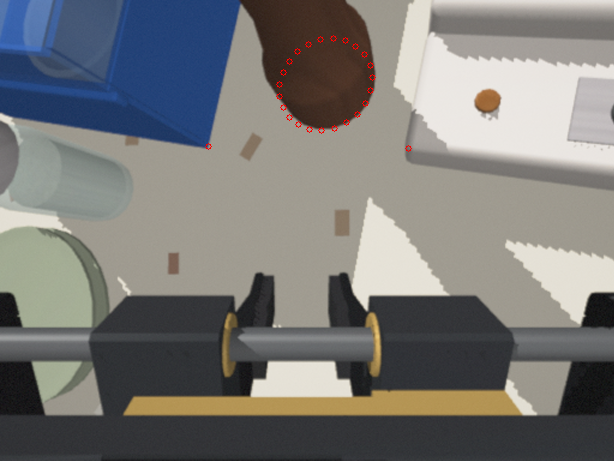

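View pics/p7t.png

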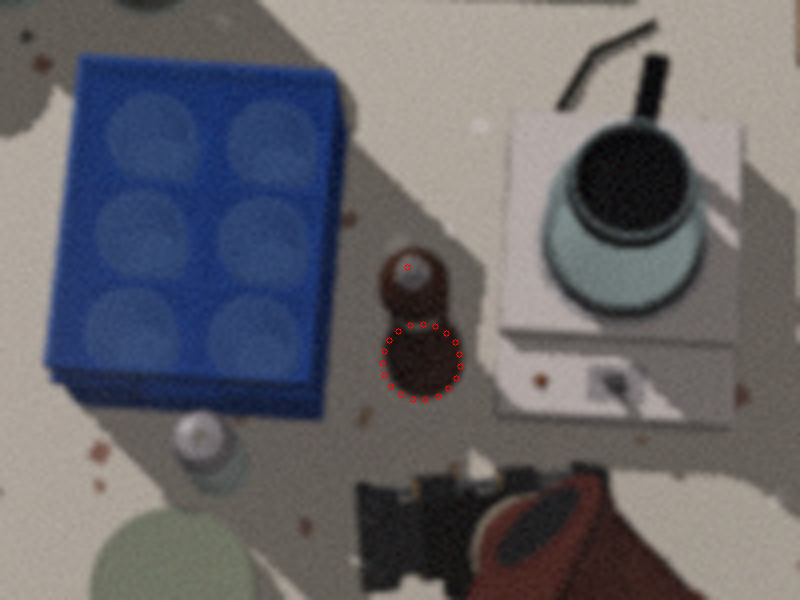

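View pics/p7s.png

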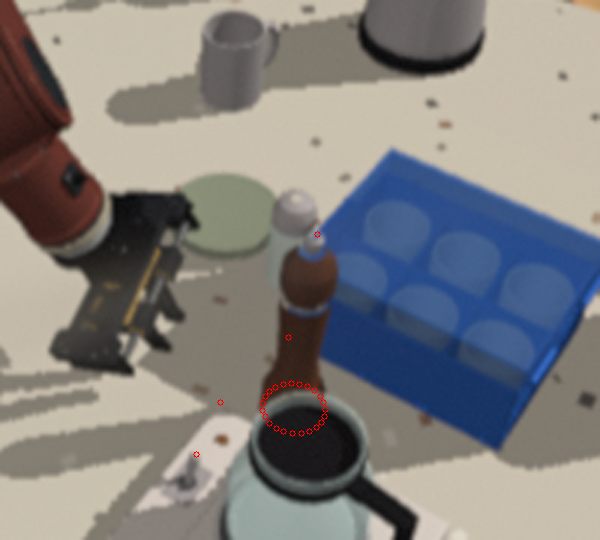

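```bash
python3 - <<'E'
from h import *
f=grab_frame("wrist");s=read_state();R=s["tcp_rot"];p=s["eef_pos"];K=np.array(f["camera_matrix"]);print(K[0,0])
crop(f,170,200,330,330,5,"pics/ft.png",[])
for z in (-.02,-.01,0,.005,.01,.019):
  print(z,[np.round((proj(f,p+R@np.array([x,y,z]))-[170,200])*5).tolist() for x in(-.0095,.0095) for y in(-.013,.013)])
E
```

```text
308.0574053091741
-0.02 [[298.0, 386.0], [540.0, 386.0], [295.0, 227.0], [545.0, 227.0]]
-0.01 [[304.0, 337.0], [533.0, 337.0], [301.0, 184.0], [537.0, 184.0]]
0 [[309.0, 292.0], [526.0, 292.0], [306.0, 147.0], [530.0, 147.0]]
0.005 [[312.0, 272.0], [523.0, 272.0], [309.0, 129.0], [527.0, 129.0]]
0.01 [[314.0, 252.0], [520.0, 252.0], [311.0, 113.0], [524.0, 113.0]]
0.019 [[318.0, 219.0], [515.0, 219.0], [315.0, 85.0], [519.0, 85.0]]
```

View pics/ft.png

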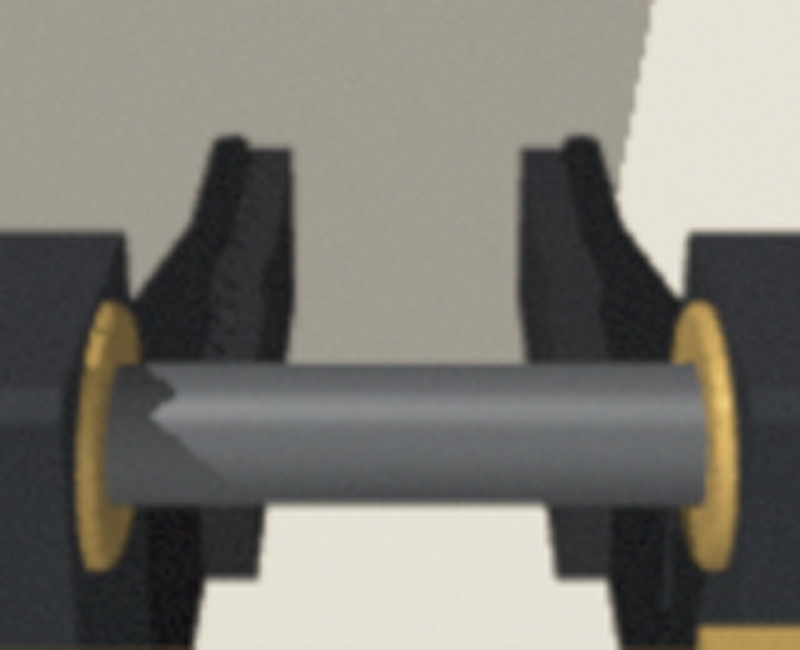

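```bash
python3 - <<'E'
from chk import *
from rig import read_state
z=read_state()["tcp_rot"][:,2]
for az in (5,-15,-30,30,45):
  print(az)
  for p in ([.56,0,.16],[.65,-.035,.14],[.65,-.035,.0675],[.65,-.1,.0675]):
    print(p,check(np.array(p),az,0.0,[.674,.056],z))
E
```

```text
5
[0.56, 0, 0.16] {'millF': np.float64(85.0), 'millB': np.float64(86.8), 'zmin': np.float64(135.6)}
[0.65, -0.035, 0.14] {'Fcarafe': 22, 'Bcarafe': 4, 'millF': np.float64(49.4), 'millB': np.float64(3.3), 'zmin': np.float64(115.6)}
[0.65, -0.035, 0.0675] {'Fdeck': 0, 'Fwbody': 17, 'Ftoggle': 21, 'Btoggle': 15, 'Fcarafe': 22, 'Bcarafe': 4, 'millF': np.float64(43.3), 'millB': np.float64(4.5), 'zmin': np.float64(43.1)}
[0.65, -0.1, 0.0675] {'Fdeck': 0, 'Fwbody': 17, 'Ftoggle': 0, 'Fcarafe': 22, 'Bcarafe': 11, 'millF': np.float64(107.8), 'millB': np.float64(59.7), 'zmin': np.float64(43.1)}
-15
[0.56, 0, 0.16] {'millF': np.float64(81.4), 'millB': np.float64(71.1), 'zmin': np.float64(135.0)}
[0.65, -0.035, 0.14] {'Fcarafe': 26, 'Bcarafe': 18, 'millF': np.float64(51.4), 'millB': np.float64(3.1), 'zmin': np.float64(115.0)}
[0.65, -0.035, 0.0675] {'Fdeck': 0, 'Fwbody': 18, 'Ftoggle': 20, 'Btoggle': 15, 'Fcarafe': 26, 'Bcarafe': 18, 'millF': np.float64(43.9), 'millB': np.float64(3.4), 'zmin': np.float64(42.5)}
[0.65, -0.1, 0.0675] {'Fdeck': 0, 'Fwbody': 18, 'Ftoggle': 0, 'Fcarafe': 23, 'Bcarafe
[... 1167 characters left out ...]
arafe': 18, 'Bcarafe': 0, 'millF': np.float64(106.0), 'millB': np.float64(76.3), 'zmin': np.float64(44.9)}
45
[0.56, 0, 0.16] {'millF': np.float64(83.9), 'millB': np.float64(85.7), 'zmin': np.float64(138.7)}
[0.65, -0.035, 0.14] {'Fcarafe': 18, 'Bcarafe': 0, 'millF': np.float64(50.4), 'millB': np.float64(45.3), 'zmin': np.float64(118.7)}
[0.65, -0.035, 0.0675] {'Fdeck': 2, 'Fwbody': 12, 'Ftoggle': 19, 'Btoggle': 16, 'Fcarafe': 18, 'Bcarafe': 0, 'millF': np.float64(42.9), 'millB': np.float64(49.2), 'zmin': np.float64(46.2)}
[0.65, -0.1, 0.0675] {'Fdeck': 2, 'Fwbody': 12, 'Ftoggle': 0, 'Fcarafe': 17, 'Bcarafe': 0, 'millF': np.float64(106.2), 'millB': np.float64(94.9), 'zmin': np.float64(46.2)}
```

```bash
for a in ".55 -.045 .1" ".645 -.042 .09" ".645 -.042 .067" ".645 -.1 .067"; do python3 go.py $a 5; done; python3 - <<'E'
from chk import *
from rig import read_state
z=read_state()["tcp_rot"][:,2]
for p in ([.55,-.045,.1],[.6,-.043,.095],[.645,-.042,.09],[.645,-.042,.067],[.645,-.1,.067]): print(p,check(np.array(p),5,0.0,[.674,.056],z))
E
```

```text
tool shift mm [ 14.8  59.  -58.2] turn [ 0.  -0.   0.1] dist 84.17980385158212
0.5 [-25.1   1.1 120.9  32.1  52.5  38. ] 0.0
1.0 [-29.    0.9 118.4  31.1  56.6  36.3] 0.0
tool shift mm [ 99.5  76.8 -17.7] turn [ 0.  -0.   0.1] dist 126.93940446415601
0.5 [-22.6   7.7 114.5  32.1  51.3  40.2] 0.0
1.0 [-23.9  13.6 105.6  30.9  54.5  41.1] 0.0
tool shift mm [91.1 82.9  2.8] turn [ 0.  -0.   0.1] dist 123.23012731905841
0.5 [-22.6   8.9 114.7  32.7  50.1  39.3] 0.0
1.0 [-23.9  15.6 106.1  31.9  52.3  39.4] 0.0
tool shift mm [ 86.3 137.7 -15.4] turn [ 0.  -0.   0.1] dist 163.26729230188323
0.5 [-25.6   9.8 113.6  32.7  51.6  36.6] 0.0
1.0 [-29.2  17.8 103.3  31.7  55.2  35. ] 0.0
[0.55, -0.045, 0.1] {'millF': np.float64(117.4), 'millB': np.float64(100.5), 'zmin': np.float64(75.6)}
[0.6, -0.043, 0.095] {'millF': np.float64(79.6), 'millB': np.float64(51.8), 'zmin': np.float64(70.6)}
[0.645, -0.042, 0.09] {'Fdeck': 22, 'Fwbody': 25, 'Ftoggle': 21, 'Fcarafe': 27, 'Bcarafe': 9, 'millF': np.float64(58.0), 'millB': np.float64(10.9), 'zmin': np.float64(65.6)}
[0.645, -0.042, 0.067] {'Fdeck': 0, 'Fwbody': 22, 'Ftoggle': 15, 'Btoggle': 18, 'Fcarafe': 27, 'Bcarafe': 9, 'millF': np.float64(50.9), 'millB': np.float64(12.6), 'zmin': np.float64(42.6)}
[0.645, -0.1, 0.067] {'Fdeck': 0, 'Fwbody': 22, 'Ftoggle': 0, 'Fcarafe': 27, 'Bcarafe': 15, 'millF': np.float64(108.1), 'millB': np.float64(61.3), 'zmin': np.float64(42.6)}
```

Call:
jog_arm --increments '[[[1, 7, 30, -29, 0], [1, 15, 59, -58, 0], [1, 36, 63, -48, 0], [1, 57, 68, -38, 0], [1, 78, 72, -28, 0], [1, 99, 77, -18, 0], [1, 99, 77, -18, 0], [1, 96, 80, -9, 0], [1, 92, 82, 0, 0], [1, 92, 82, 0, 0], [1, 92, 82, 0, 0]]]'

```text
clock: 27.35
eef_pos: [0.6437, -0.0417, 0.0691]
tcp_rot: [[0.928, 0.189, 0.321], [0.083, -0.945, 0.315], [0.363, -0.266, -0.893]]
ft_force: [-0.3, 1.2, 1.4]
finger_gap: 0.0001
```

```bash
python3 st.py; cat > tv.py <<'E'
from h import *
import sys
f=grab_frame("wrist");crop(f,0,0,512,384,1.3,sys.argv[1]+"w.png",[[.649,-.09,.073],[.649,-.1145,.073],[.649,-.102,.044]])
g=grab_frame("scene");crop(g,220,170,340,290,5,sys.argv[1]+"s.png",[[.649,-.09,.073],[.649,-.1145,.073],[.649,-.102,.044]])
E
python3 tv.py pics/k1
```

```text
[-23.933, 15.286, 106.2, 31.784, 52.607, 39.504] [ 0.6437 -0.0417  0.0691]
[[0.928, 0.189, 0.321], [0.083, -0.945, 0.315], [0.363, -0.266, -0.893]]
tilt 26.73563206407268 az 44.530365587482905 f [-0.3  1.2  1.4] 27.35
```

View pics/k1w.png

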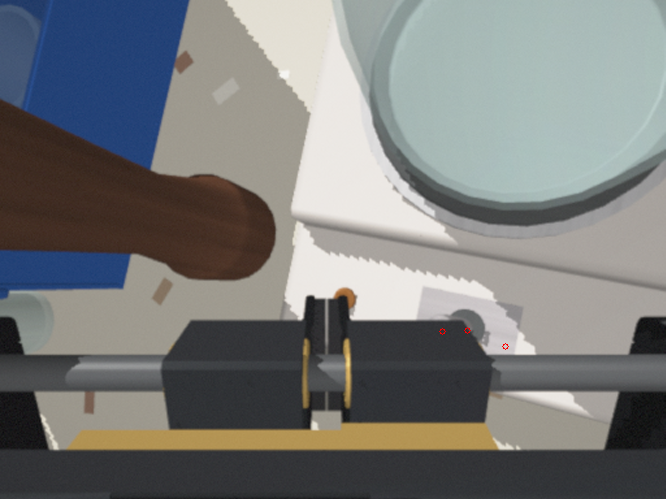

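View pics/k1s.png

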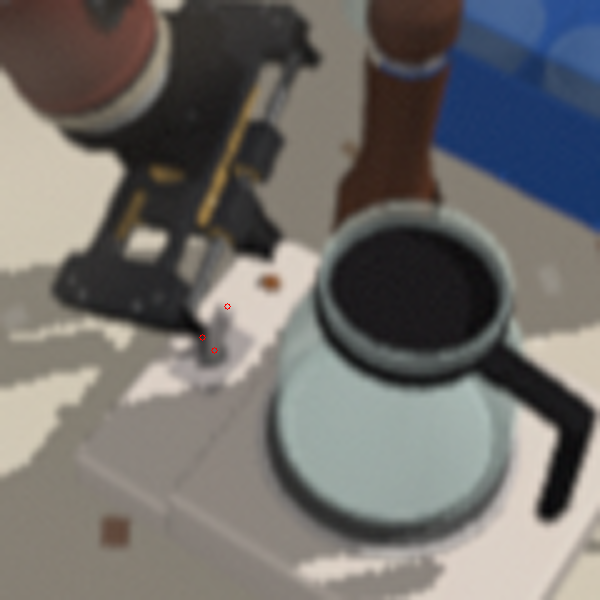

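Call:
jog_arm --increments '[[[1, 1, 8, -2, 0], [1, 0, 16, -5, 0], [1, 0, 24, -8, 0], [1, -1, 30, -10, 0], [1, -1, 36, -12, 0], [1, -2, 42, -14, 0], [1, -2, 47, -16, 0], [1, -2, 47, -16, 0]]]'

```text
clock: 28.25
eef_pos: [0.6466, -0.0928, 0.0713]
tcp_rot: [[0.928, 0.188, 0.323], [0.083, -0.946, 0.314], [0.364, -0.264, -0.893]]
ft_force: [-0.3, 0.2, 0.4]
finger_gap: 0.0005
```

```bash
python3 st.py; python3 tv.py pics/k2
```

```text
[-28.5, 17.249, 103.451, 31.578, 55.174, 35.866] [ 0.6466 -0.0928  0.0713]
[[0.928, 0.188, 0.323], [0.083, -0.946, 0.314], [0.364, -0.264, -0.893]]
tilt 26.761049701179523 az 44.18484306261996 f [-0.3  0.2  0.4] 28.25
```

View pics/k2w.png

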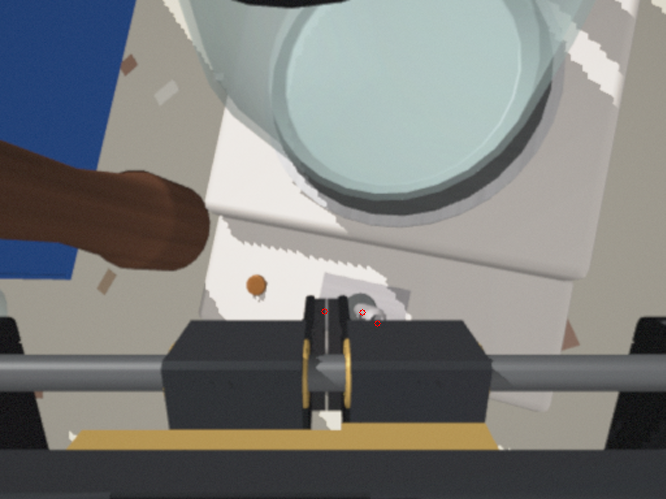

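View pics/k2s.png

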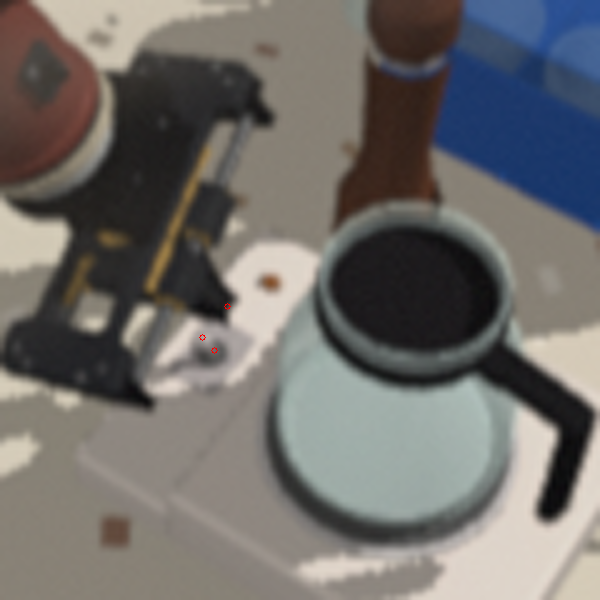

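Call:
jog_arm --increments '[[[1, 0, 4, -1, 0], [1, 0, 4, -1, 0], [1, 1, -10, 3, 0], [1, 2, -28, 9, 0], [1, 2, -40, 13, 0], [1, -20, -40, 2, 0], [1, -60, -35, -20, 0], [1, -95, -30, -45, 0], [1, -120, -30, -80, 0], [1, -120, -30, -130, 0], [1, -120, -30, -180, 0], [1, -120, -30, -180, 0]]]'

```text
clock: 29.55
eef_pos: [0.4734, -0.1329, 0.2029]
tcp_rot: [[0.925, 0.19, 0.331], [0.085, -0.948, 0.307], [0.372, -0.256, -0.892]]
ft_force: [2.2, -0.4, 0.4]
finger_gap: 0.0003
```

```bash
python3 st.py; python3 tv.py pics/k3; python3 wv.py pics/p8 .674 .056;  python3 - <<'E'
from h import *
g=grab_frame("top");crop(g,130,80,330,230,4,"pics/k3t.png")
R=np.array(g["R"]);t=np.array(g["t"])
for th in ["mill","carafe","plate_top","shaker","jug","paddle","cover_tab"]:
    for d in boxes_of(g,th)[:1]: print(th,round(d["conf"],2),np.round(R.T@(np.array(d["location"])-t),3))
E
```

```text
[-44.114, -12.266, 118.377, 27.902, 74.305, 29.766] [ 0.4734 -0.1329  0.2029]
[[0.925, 0.19, 0.331], [0.085, -0.948, 0.307], [0.372, -0.256, -0.892]]
tilt 26.816597047897798 az 42.86384515983307 f [ 2.2 -0.4  0.4] 29.55
mill 0.62 [0.679 0.034 0.162]
mill 0.57 [0.659 0.046 0.154]
carafe 0.71 [0.575 0.204 0.102]
plate_top 0.64 [0.474 0.242 0.028]
shaker 0.74 [0.574 0.202 0.104]
jug 0.91 [0.353 0.469 0.044]
paddle 0.69 [ 0.413 -0.459  0.015]
cover_tab 0.7 [0.352 0.474 0.05 ]
```

View pics/k3s.png

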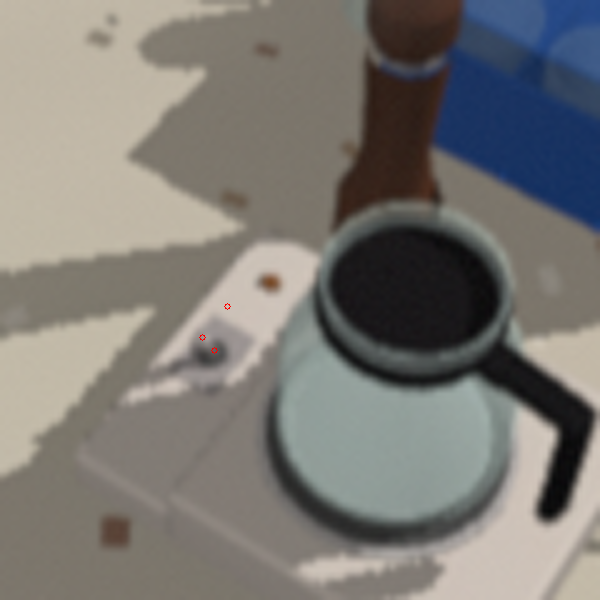

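View pics/k3t.png

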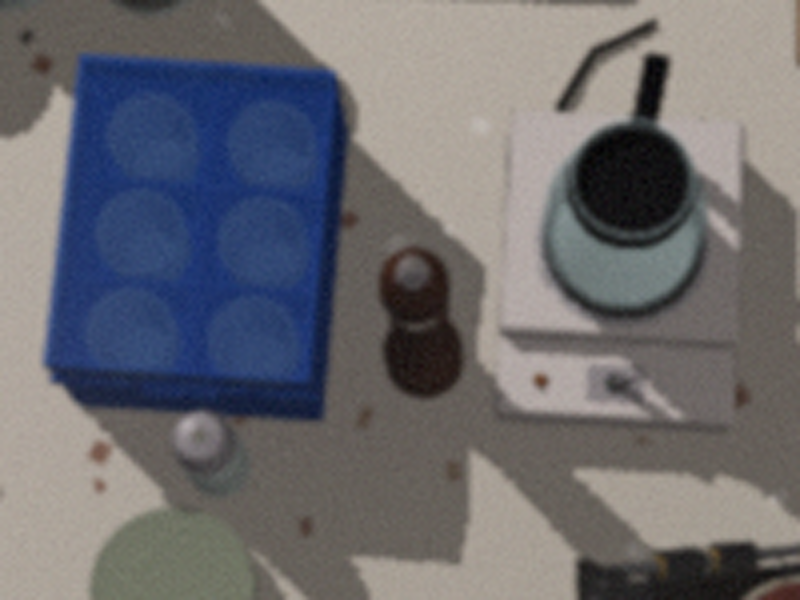

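View pics/k3w.png

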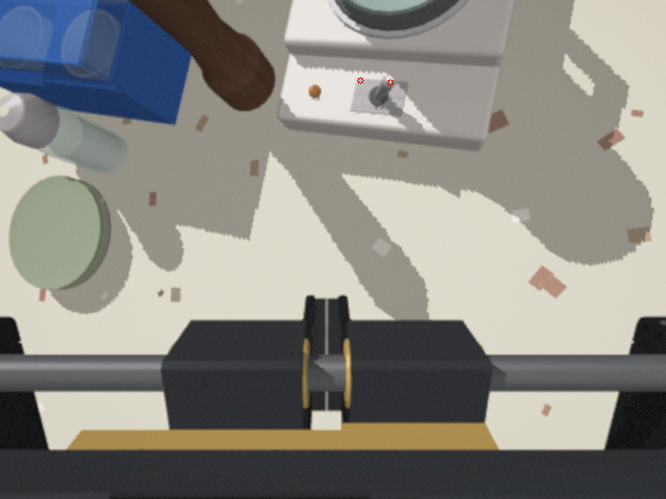

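The lever now lies on the marker for the right-hand (off) position, at wrist pixel (390,83). The mill stands upright in the gap, and everything else looks as it did at the start.

Call:
jog_arm --increments '[[[1, 0, 0, 0, 0], [1, 0, 0, 0, 0], [1, 0, 0, 0, 0]]]'

```text
clock: 30.5
eef_pos: [0.4713, -0.1299, 0.1958]
tcp_rot: [[0.928, 0.189, 0.322], [0.083, -0.945, 0.315], [0.364, -0.266, -0.893]]
ft_force: [0.2, -0.2, -1.0]
finger_gap: 0.0006
```

```bash
python3 -c "
from rig import *
print(sign_off())"
```

```text
the job is handed in; nothing more can be done
None
```

The mill now stands upright in the gap and the warmer's switch is over to its right-hand (off) side. I handed the job in at about 30.5 s of robot time; no verdict is reported.

**How the mill was moved:** I pushed it at its foot with both fingertips, held about 26 mm apart so it rested against them and was never between them. It went left, clear of the warmer, then forward into the gap. With the tool pointing straight down, the gripper body would have touched the mill before the fingers did. So I first tilted the tool about 27° by commanding poses above the arm's reach, which brought joints 3 and 5 to within about 0.1° of their limits.

**How the switch was moved:** I pushed the toggle over with the closed fingers and then backed the arm clear.

**Last checks:**
- **Mill:** it is at about x 0.674, y 0.056 m. The front of its foot is about 18 mm behind the front edges of the warmer and organiser, with roughly 35 to 45 mm free on either side.
- **Toggle:** in the wrist picture the lever lies on the predicted "off" position.
- **Other things:** the carafe, plates, shaker, jug and paddle show no visible movement. Wrist force stayed at a few newtons in every reading I took.

**What disagreed:**
- **Fingertips:** in the pictures they lie at about the TCP, not 19 mm ahead of it. The push on the foot was therefore higher than I planned, by my estimate 30 to 45 mm above the counter, and the mill stayed upright in every picture taken along the way.
- **Detector:** in the last top view it placed the carafe and the cover tab on other objects. I judged those two from the pictures instead.

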